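# Fit-check a taper-shank tube rotor: twist it home, then free it with the drift

### The arm

A 7-joint arm with a two-finger parallel gripper is mounted at the origin on the work surface. World frame = base frame: x ahead of the robot, y to its left, z up, the work surface at z = 0. Lengths are in m, angles in rad, forces in N, time in s.
With the tool pointing down it reaches from about 0.4 to 0.9 m from the base axis. Payload 5.6 kg.
Tool frame: the origin (TCP) lies at the very end of the fingers, on their centre line; the grasp point (between the pads) lies 19 mm behind it; y points along the fingers, z is the direction in which the jaws open and shut, and the axes are right-handed (so a half turn about y gives the same grasp; the last joint's range is limited). The gripper opens to 92 mm and grips with 3 to 60 N. Pads are 20 mm wide; open, the fingers measure 128 mm over their backs; the gripper's body (75 mm by 189 mm) begins 69 mm behind the grasp point.
Start: joints at [1.296, 0.468, -0.012, 1.603, 0.006, 1.071, -0.056], TCP at [0.149, -0.633, 0.215] pointing down, gripper open.
Joint ranges: [-2.53, 2.53], [-0.31, 2.02], [-1.57, 1.55], [0.28, 2.44], [-1.29, 4.43], [0.15, 1.84], [-2.92, 2.92]. Speed limits (rad/s): [2.57, 2.57, 3.14, 3.14, 3.14, 3.14, 3.14].

### API

Orientations are given as a rotation vector (axis times angle).
In Python, from cell import robot, imaging gives the robot as it stands.
- The arm moves only by the tool send_rows, never from a script. Its argument "motion" is text: rows parted by semicolons, each of 5 numbers parted by spaces: the shift along the tool's x, y, z in mm, then the turn about the tool's y in rad, then the closure in counts, from 0 (fully open) to 255 (shut). A call has 1 to 12 rows; each row is the pose to reach, as a shift and turn from the pose commanded when the call began, along the tool's axes at that moment; what a row does not reach only later rows make up. A row lasts 1/8 s, in which the tool goes at most 62.5 mm and 10.7 degrees, less where a joint would pass 70% of its speed; a pose out of reach is approached as far as the arm can. A call with a gripper value outside its range is refused whole. The fingers move at their own pace and stop on an object; "newtons" is the grip in N (left out, the last holds). Time passes only in rows, so rows that repeat a pose let the fingers close. It gives the time, the measured TCP pose, the force and the opening at its end, in the units of the state.
- robot.get_state(): the state, without advancing time (a new reading comes with each control period).
- imaging.snapshot(name): name is "side" or "top" or "wrist"; returns a dict with "img" (400x640x3 uint8, red, green, blue), "depth" (400x640 float32, m along the optical axis (not along the pixel's ray), 0 where there is no reading), "camera_matrix" (3x3 intrinsics, pixels), "view" (4x4, takes a point from world to camera coordinates). Camera axes: x right, y up, looking along -z (the intrinsics and any distortion apply to the point x, -y, -z); pixel columns grow to the right and rows downward; lengths in m; the calibration is good to about 2 mm. A picture is of the moment at which its call begins.
- robot.finish_job(): hands the job in, once; it reports no verdict.
The state is a dict: "time_s": time; "joints": joint angles; "qd": joint speeds; "joint_efforts": joint torques, N m; "ee_pos": TCP position; "ee_rot": TCP orientation; "contact_force": force on the tool from outside, world axes, zero at the start; "wrist_torque": the same for the moment, N m; "width": finger opening in m.
Only numpy, scipy, OpenCV 4.12 (cv2) and the standard library are available. Lean on these libraries where they do the work, as an engineer would, in place of code of your own. Each camera call takes 0.05 s, during which the arm holds its last target.

### The job

Fit-check the small grey tube rotor: take it out of the aluminium tube block, push its tapered shank down into the upright sleeve on the long bed, twisting it until its flat tang drops into the hidden drive slot, and press it fully home so that its flange sits on the sleeve and it holds there when you let go. Then lay the steel drift on the bed and drive its thin end through the window under the rotor, right up to the drift's shoulder or nearly so, until the rotor has been lifted free off its seat; leave the drift in the window with the rotor resting on it. Feel your way: never force the rotor or the drift with more than about 30 newtons, do not pull the rotor back up by hand, and leave everything else where it stands.

Things in the scene. Friction and masses are not known exactly. Their poses are not given: they have to be found in the camera images.
- head_grip (a point): Tube rotor, grey plastic on a steel shank, 260 g, upright in a corner hole of the tube block; lift it 75 mm to clear. Point: centre of its grip block, 36 (x) x 22 (y) x 44 mm high; pinch across the 22 mm. z up. The round flange (64 mm wide, 6 mm thick) begins 22 mm below the point and its flat underside lies 28 mm below it.
- head: The same rotor, same axes; origin at the centre of its flange underside. From here down: tapered steel shank 53 mm long, 28.8 mm across at the flange, 14 mm at its small end; then the tang.
- tang_end (a point): End of the rotor's flat steel tang: 70 mm below the flange underside, 98 mm below the grip centre. The tang is 14 mm wide along the rotor's x, 6 mm thick along its y, 17 mm long.
- fixture: Fixed drive fixture; origin on the bench below the sleeve's axis, z up, x = the way the drift is driven. Aluminium bed 64 mm wide, 24 mm high, from x = -185 to +75 mm; on it a grey square sleeve 64 x 64 mm, top 100 mm above the bench, with an upright bore. Through its foot along x runs the window, 16 mm wide, 15 mm high, its floor level with the bed.
- mouth (a point): Centre of the 33 mm bore at the sleeve's flat top, axes as the fixture's. Rotor home = flange underside on this face. Four sprung taper jaws in the bore grip over the last 7 mm: the push grows to about 6 to 18 N at home, then resistance turns hard. Let go, the taper holds.
- plate (a point): Centre of the top of the fixed drive plate in the bore, 55 mm below the mouth, axes as the fixture's. Its slot, 16.5 x 8.5 mm, passes the tang only within about 10 degrees. The slot's long side stands at an unknown angle, -40 to +40 degrees about z from the fixture's x (a half turn is the same). Off its angle the tang lands here and the flange stays 15 mm above the sleeve: press lightly, twist till it drops.
- window (a point): Middle of the window's floor at the entry face of the sleeve: 32 mm before the bore's axis (fixture -x), 24 mm above the bench; axes as the fixture's.
- drift_grip (a point): Drift: steel wedge 185 mm long, 240 g, flat on the bench. Point: centre of its black grip post, 36 mm above the flat underside; post 30 mm long (x), 16 mm wide (y, pinch across this), 46 mm high, rising from a foot bar 30 mm wide, 13 mm high, that runs from x = -20 to +70 mm. x points to the thin end, z up.
- shoulder (a point): Drift's shoulder at its underside: 70 mm ahead (x) of the grip centre, 36 mm below it; same axes. Shoulder against the sleeve = driven all the way, rotor lifted about 6 mm. With the rotor home the blade meets the tang when the shoulder is about 52 mm short of the sleeve. Driving takes about 6 to 20 N.
- drift: The same drift, same axes; origin on its underside below the grip centre. The tip of the thin end is at x = 165 mm (95 mm ahead of the shoulder). The blade is 12 mm wide; 13 mm thick for 20 mm from the shoulder, then its top slopes evenly to 4 mm thick at the tip.
- block: Fixed aluminium tube block, 170 x 115 x 80 mm high, origin under its centre, six holes 31 mm wide (x = -55, 0, 55; y = -27.5, 27.5 mm). The rotor stands in the hole at x = 55, y = -27.5.
- tube_a: a clear 50 ml tube with a white cap, 113 mm tall, in the tube block; leave alone (origin under its centre).
- tube_b: a second such tube in the block; leave alone (origin under its centre).
- jar: amber jar 60 mm wide, 85 mm tall; leave alone (origin under its centre).
- beaker: glass beaker 70 mm wide, 75 mm tall; leave alone (origin under its centre).
- dish: clear covered dish 94 mm wide, 25 mm tall; leave alone (origin under its centre).
- bottle: white bottle 70 mm wide, 170 mm tall; leave alone (origin under its centre).
- tip_box: blue box with clear lid, 85 x 120 x 62 mm; leave alone (origin under its centre).
- spatula: lying spatula 180 mm long; leave alone (origin under its centre).
Mind the look-alikes: they are no part of the job. What is shaped like the drift but orange is not meant.

How it is judged:
By the outcome, as a careful person would: the job done as asked, in the order asked, and still so for the second after the job is handed in, with the robot touching nothing.
It also fails if it takes over 72 s, if anything falls off the work surface, if the arm or the gripper's body presses on something with over 40 N, if the wrist force passes 120 N, or if a joint passes its speed limit or range.

## Working session

There is one attempt and no reset: what is moved stays moved. The work goes in short steps, Python scripts to look and compute and a tool call to move; the robot and the scene stay as the last step left them, time stands still between calls to the robot, and variables do not carry over. Pictures are saved under pics/ and viewed, and the job is handed in when it is done.

Besides the shell and the picture viewer there is one more tool, called as name(argument=value, ...) on one line, values as JSON. send_rows: Moves the arm, as the interface text tells. Its arguments: {"type":"object","properties":{"motion":{"type":"string"},"newtons":{"type":"number"}},"required":["motion"]}

```bash
ls; mkdir -p pics; cat > h.py <<'E'
import numpy as np, cv2
from cell import robot, imaging
from scipy.spatial.transform import Rotation as R
def snap(n,f=None):
    s=imaging.snapshot(n)
    if f: cv2.imwrite('pics/'+f,s['img'][:,:,::-1])
    np.savez('pics/'+(f or n)+'.npz',**s)
    return s
def pts(s):
    d=s['depth'];K=s['camera_matrix'];V=np.linalg.inv(s['view'])
    v,u=np.mgrid[0:d.shape[0],0:d.shape[1]]
    X=np.stack([(u-K[0,2])/K[0,0]*d,-(v-K[1,2])/K[1,1]*d,-d,np.ones_like(d)],-1)
    return (X@V.T)[...,:3]
def ray(s,u,v,z):
    K=s['camera_matrix'];V=np.linalg.inv(s['view'])
    r=V[:3,:3]@np.array([(u-K[0,2])/K[0,0],-(v-K[1,2])/K[1,1],-1]);o=V[:3,3]
    return o+r*(z-o[2])/r[2]
def proj(s,p):
    c=s['view']@np.append(p,1);K=s['camera_matrix']
    return K[0,0]*c[0]/-c[2]+K[0,2],K[1,1]*-c[1]/-c[2]+K[1,2]
E
python3 - <<'E'
from h import *
for n in('side','top','wrist'):
    s=snap(n,n+'0.png');print(n,s['camera_matrix'].tolist(),np.linalg.inv(s['view']).round(3).tolist(), (s['depth']>0).mean())
st=robot.get_state();print(st)
print(R.from_rotvec(st['ee_rot']).as_matrix().round(3))
E
```

```text
pics
side [[502.5404618166214, 0.0, 311.9668025371506], [0.0, 502.5404618166214, 203.5342698763511], [0.0, 0.0, 1.0]] [[-0.913, 0.308, -0.266, 0.14], [-0.407, -0.663, 0.629, 0.834], [0.018, 0.683, 0.731, 1.05], [0.0, 0.0, 0.0, 1.0]] 0.995875
top [[458.6245661184315, 0.0, 309.1809093563525], [0.0, 458.6245661184315, 199.2402091953467], [0.0, 0.0, 1.0]] [[-0.006, 0.989, -0.148, 0.325], [-1.0, -0.007, -0.003, 0.005], [-0.004, 0.148, 0.989, 1.354], [0.0, 0.0, 0.0, 1.0]] 0.99598828125
wrist [[278.83594484108136, 0.0, 318.35845563184785], [0.0, 278.83594484108136, 195.48454588928234], [0.0, 0.0, 1.0]] [[0.23, 0.936, 0.266, 0.225], [-0.973, 0.222, 0.062, -0.614], [-0.001, -0.273, 0.962, 0.385], [0.0, 0.0, 0.0, 1.0]] 0.99608984375
{'time_s': 0.15, 'joints': array([ 1.29597401,  0.46817381, -0.01160427,  1.60336312,  0.00599373,
        1.07138052, -0.05626786]), 'qd': array([ 0.00168353, -0.00083881, -0.00049801, -0.00403113,  0.00075577,
       -0.00048649, -0.00151127]), 'joint_efforts': array([ 9.29541493e-04, -5.20951438e+01, -1.22523867e-02, -2.43974340e+01,
       -5.67119604e-02,  1.52751035e-02,  8.49354456e-05]), 'ee_pos': array([ 0.14918461, -0.63221974,  0.21388013]), 'ee_rot': array([-0.24457517,  2.10002438, -2.09734649]), 'contact_force': array([ 0.02305543,  0.59542712, -0.56373227]), 'wrist_torque': array([ 0.02017831,  0.00128573, -0.02354024]), 'width': 0.09183321278696886}
[[-0.973 -0.     0.23 ]
 [-0.23   0.001 -0.973]
 [ 0.    -1.    -0.001]]
```

View pics/side0.png

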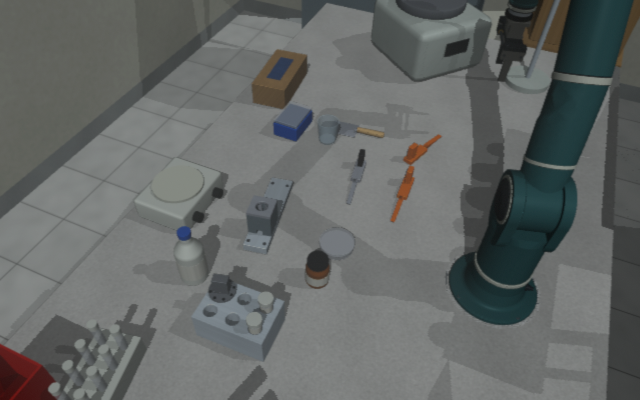

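View pics/top0.png

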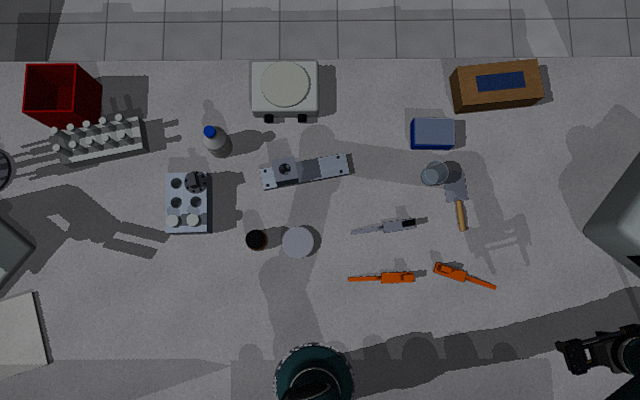

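View pics/wrist0.png

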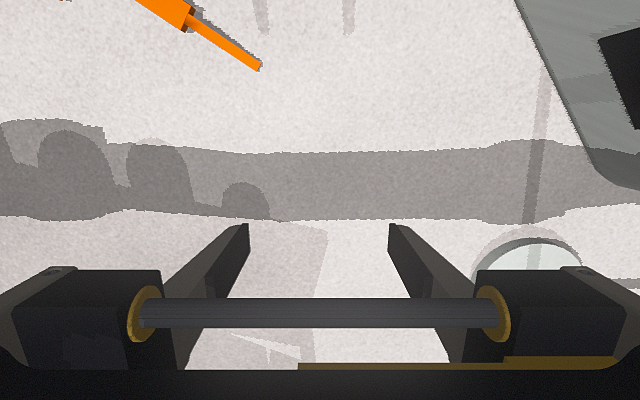

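Side view: block (238,318) with the rotor (221,288); sleeve (262,212) on its bed; bottle (190,258). Candidates for "drift": grey with black post (top 395,226), orange (385,277), orange (465,275). I choose the grey one. The rotor is at top (195,182), since the other tall things in the block have white caps. Next, close crops.

```bash
python3 - <<'E'
import cv2,numpy as np
t=cv2.imread('pics/top0.png')
a=cv2.resize(t[135:245,150:360],None,fx=3.8,fy=3.8,interpolation=cv2.INTER_CUBIC)
cv2.imwrite('pics/c1.png',cv2.convertScaleAbs(a,alpha=1.5))
a=cv2.resize(t[205:300,340:500],None,fx=5,fy=5,interpolation=cv2.INTER_CUBIC)
cv2.imwrite('pics/c2.png',a)
s=cv2.imread('pics/side0.png')
a=cv2.resize(s[170:360,170:370],None,fx=3,fy=3,interpolation=cv2.INTER_CUBIC)
cv2.imwrite('pics/c3.png',cv2.convertScaleAbs(a,alpha=1.5))
E
```

```text
(no output)
```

View pics/c1.png

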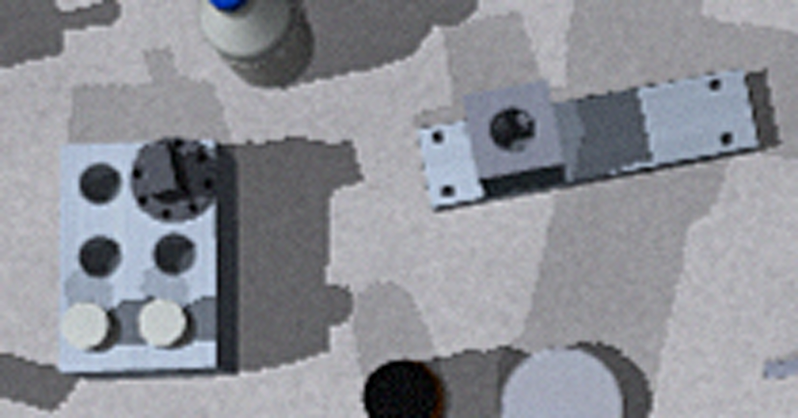

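View pics/c2.png

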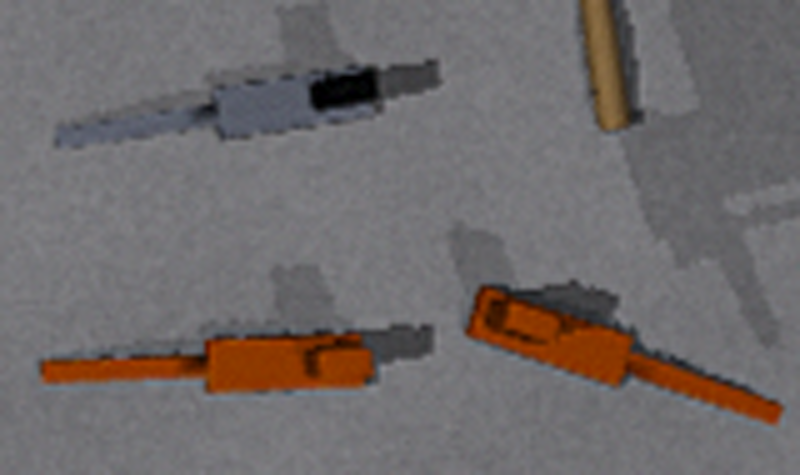

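View pics/c3.png

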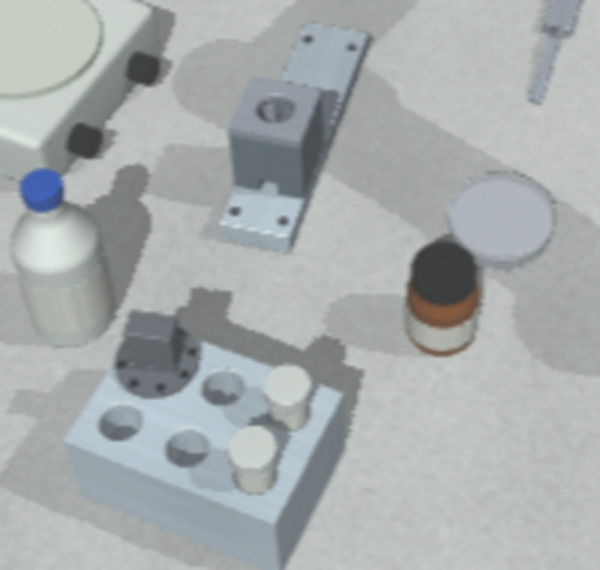

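Crop c1 shows the rotor's grip block over its flange at crop (172,178), the sleeve bore at (513,128), and the bed running right (the entry side). c2 shows the grey drift with its black post at (345,88) and the thin end to the left. Now measuring.

```bash
cat > meas.py <<'E'
from h import *
def rect(P,m):
    q=P[m][:,:2]*1000
    r=cv2.minAreaRect(q.astype(np.float32)); return [np.round(x,1) for x in r]
T=snap('top','t1.png');S=snap('side','s1.png')
for n,s in(('top',T),('side',S)):
    P=pts(s);z=P[...,2]*1000;x=P[...,0]*1000;y=P[...,1]*1000
    fl=(z>-20)&(z<8)&(abs(x-500)<150)&(abs(y)<300);print(n,'bench z',np.median(z[fl]))
    # coarse rotor location
    g=(abs(x-430)<130)&(abs(y-250)<130)
    print('hist',np.histogram(z[g],bins=np.arange(0,180,10)))
    for lab,c,rr,z0,z1 in (('sleeve',(470,55),110,94,108),('bed',(460,20),200,18,30),('blocktop',(390,250),150,74,85)):
        m=(np.hypot(x-c[0],y-c[1])<rr)&(z>z0)&(z<z1);
        if m.sum()>5: print(lab,m.sum(),rect(P,m),np.median(z[m]).round(1),P[m].mean(0).round(4))
E
python3 meas.py
python3 - <<'E'
import numpy as np,sys
sys.path.insert(0,'.')
from h import *
for n,px in(('t1.png',[(195,182),(189,176),(285,168),(407,224),(385,228),(355,233)]),('s1.png',[(221,283),(262,206),(361,155),(358,172)])):
    s=np.load('pics/'+n+'.npz');P=pts(s)
    for u,v in px: print(n,u,v,P[v,u].round(3))
E
```

```text
top bench z -0.43518376945494985
hist (array([2857,   56,   57,   72,   71,  100,   63,  607,  784,   24,   23,
        167,   55,   17,    0,    0,    0]), array([  0,  10,  20,  30,  40,  50,  60,  70,  80,  90, 100, 110, 120,
       130, 140, 150, 160, 170]))
sleeve 80 [array([572.8,  71.5]), array([11.1, 62.3]), np.float64(9.4)] 98.9 [0.5718 0.0722 0.0991]
bed 2016 [array([502.3,  20.4]), array([297.9, 261. ]), np.float64(0.6)] 23.9 [0.524  0.0268 0.0238]
blocktop 794 [array([460.3, 255.2]), array([260.1, 121. ]), np.float64(78.8)] 80.3 [0.4524 0.2962 0.0803]
side bench z 0.590409880496634
hist (array([4438,   94,  108,  119,  149,  183,  167,  563, 1203,   62,   35,
        243,   80,   30,    0,    0,    0]), array([  0,  10,  20,  30,  40,  50,  60,  70,  80,  90, 100, 110, 120,
       130, 140, 150, 160, 170]))
sleeve 71 [array([573.2,  75.7]), array([ 8.9, 68. ]), np.float64(10.9)] 100.3 [0.572  0.0766 0.1002]
bed 1713 [array([509. ,  43.7]), array([259., 310.]), np.float64(78.9)] 25.0 [0.4966 0.0491 0.0249]
blocktop 918 [array([459.7, 257.2]), array([256.1, 119.9]), np.float64(78.2)] 80.9 [0.451  0.3043 0.0808]
t1.png 195 182 [0.558 0.319 0.13 ]
t1.png 189 176 [0.574 0.336 0.13 ]
t1.png 285 168 [0.614 0.079 0.044]
t1.png 407 224 [ 0.446 -0.267  0.06 ]
t1.png 385 228 [ 0.438 -0.211  0.019]
t1.png 355 233 [ 0.426 -0.125  0.005]
s1.png 221 283 [0.559 0.341 0.128]
s1.png 262 206 [0.609 0.061 0.078]
s1.png 361 155 [ 0.447 -0.258  0.062]
s1.png 358 172 [ 0.444 -0.236  0.012]
```

```bash
cat > meas2.py <<'E'
from h import *
def comp(P,c,rr,z0,z1):
    z=P[...,2]*1000
    m=((np.hypot(P[...,0]*1000-c[0],P[...,1]*1000-c[1])<rr)&(z>z0)&(z<z1)).astype(np.uint8)
    n,l,st,ce=cv2.connectedComponentsWithStats(m)
    k=1+np.argmax(st[1:,4]); return l==k
for n in('t1.png','s1.png'):
    s=np.load('pics/'+n+'.npz');P=pts(s)
    for lab,c,rr,z0,z1 in (('sleeve',(600,75),75,92,108),('bed',(590,20),200,19,29),('blocktop',(490,340),130,75,86),('griptop',(560,325),60,125,140),('flange',(560,325),60,83.5,90),
      ('post',(446,-262),40,50,66),('foot',(440,-240),75,9,17),('drift',(440,-200),140,3.5,17)):
        m=comp(P,c,rr,z0,z1);q=(P[m][:,:2]*1000).astype(np.float32)
        r=cv2.minAreaRect(q);print(n,lab,m.sum(),[np.round(x,1) for x in r],'z',np.median(P[m][:,2]*1000).round(1),'mean',q.mean(0).round(1),np.round(np.ptp(np.where(m),axis=1)))
E
python3 meas2.py
```

```text
t1.png sleeve 431 [array([598.9,  76.8]), array([65.2, 63.9]), np.float64(10.4)] z 99.3 mean [598.6  76.8] [26 26]
t1.png bed 997 [array([618.8, -30.1]), array([ 65.2, 151.8]), np.float64(9.9)] z 23.4 mean [618.  -29.7] [29 53]
t1.png blocktop 1565 [array([511.3, 354.9]), array([171.1, 116.2]), np.float64(1.9)] z 80.1 mean [506.7 356.3] [61 41]
t1.png griptop 103 [array([566.7, 329.3]), array([36.4, 21.5]), np.float64(15.8)] z 130.2 mean [566.3 328.9] [14  9]
t1.png flange 152 [array([564.4, 318.7]), array([39.6, 64. ]), np.float64(81.7)] z 86.2 mean [564.2 316. ] [23 15]
t1.png post 62 [array([ 451. , -275.9]), array([15.6, 30.1]), np.float64(8.6)] z 57.9 mean [ 450.8 -276.1] [ 6 10]
t1.png foot 238 [array([ 444.2, -230.4]), array([ 29.7, 130.8]), np.float64(7.5)] z 12.9 mean [ 443.  -231.1] [12 45]
t1.png drift 362 [array([ 442.3, -207.4]), array([ 34.5, 187.7]), np.float64(9.0)] z 11.3 mean [ 441.7 -217. ] [18 63]
s1.png sleeve 460 [array([601.3,  80.3]), array([66.2, 69.1]), np.float64(10.4)] z 100.1 mean [599.5  82.1] [24 30]
s1.png bed 543 [array([619.6, -22.6]), array([ 64.6, 167.1]), np.float64(11.0)] z 24.6 mean [620.2 -49.5] [45 28]
s1.png blocktop 2338 [array([512.7, 358.2]), array([171.9, 118. ]), np.float64(1.8)] z 80.5 mean [505.  368.3] [62 92]
s1.png griptop 158 [array([567.4, 332.7]), array([37.2, 24.6]), np.float64(13.6)] z 130.2 mean [566.8 333.6] [11 17]
s1.png flange 273 [array([564.5, 336. ]), array([62.1, 56.2]), np.float64(43.4)] z 86.5 mean [561.1 340.5] [22 27]
s1.png post 51 [array([ 452.3, -272.4]), array([16.4, 33.6]), np.float64(10.9)] z 58.1 mean [ 452.  -270.8] [9 6]
s1.png foot 196 [array([ 445.9, -229.2]), array([ 30.6, 128.4]), np.float64(9.3)] z 13.4 mean [ 446.1 -231. ] [29 15]
s1.png drift 299 [array([ 448.5, -205. ]), array([ 41.4, 194.5]), np.float64(3.2)] z 12.0 mean [ 443.1 -209.5] [46 21]
```

Post, foot, sleeve and rotor sizes and heights agree with the text. The two views differ by about 3.5 mm in y, so I'll refine with the wrist camera.

```bash
cat >> h.py <<'E'
def to(x,y,z,yaw=None):
    """shift (mm) in tool axes from current to world target mm; yaw= desired yaw of tool z deg"""
    st=robot.get_state();p=st['ee_pos']*1000;M=R.from_rotvec(st['ee_rot']).as_matrix()
    d=M.T@(np.array([x,y,z])-p)
    cy=np.degrees(np.arctan2(M[1,2],M[0,2]))
    print('pos',p.round(1),'jaw yaw',cy.round(1),'tilt',np.degrees(np.arccos(-M[2,1])).round(2),'shift',d.round(1),end=' ')
    if yaw is not None:
        dt=(yaw-cy+180)%360-180; print('turn',np.radians(-dt).round(3))
    else: print()
E
python3 - <<'E'
from h import *
to(430,-250,250);to(580,0,260)
s=np.load('pics/t1.png.npz');P=pts(s)
print('bottle cap',ray(s,209,131,.17),P[131,209]); print(robot.get_state()['time_s'])
E
```

```text
pos [ 149.2 -632.4  214.1] jaw yaw -76.7 tilt 0.05 shift [-361.1  -35.6 -307.7] 
pos [ 149.2 -632.4  214.1] jaw yaw -76.7 tilt 0.05 shift [-564.5  -45.5 -516.6] 
bottle cap [0.68838189 0.27541265 0.17      ] [0.68816536 0.27525161 0.17070473]
0.25
```

send_rows(motion="-45 -10 -38 0 0;-90 -20 -76 0 0;-135 -36 -115 0 0;-180 -36 -154 0 0;-225 -36 -192 0 0;-270 -36 -231 0 0;-315 -36 -269 0 0;-361 -36 -308 0 0;-361 -36 -308 0 0;-361 -36 -308 0 0")

```text
time_s: 1.5
ee_pos: [0.4295, -0.2505, 0.2505]
ee_rot: [-0.245, 2.099, -2.099]
contact_force: [-0.4, -0.1, -0.1]
width: 0.092
```

```bash
python3 - <<'E'
from h import *
s=snap('wrist','w1.png'); to(580,0,260)
E
```

```text
pos [ 429.1 -251.2  250.4] jaw yaw -76.8 tilt 0.04 shift [-204.2   -9.8 -210.2]
```

View pics/w1.png

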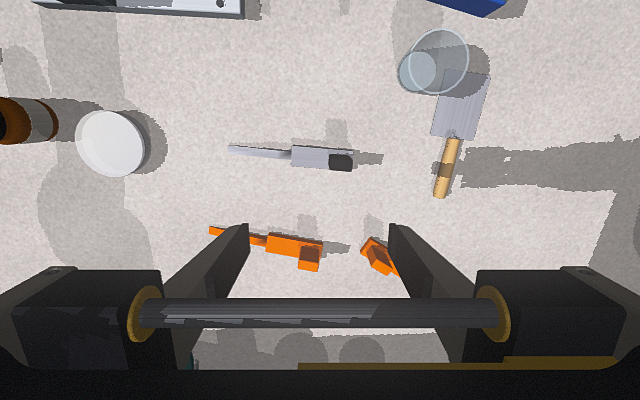

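Wrist view: the grey drift's black post is at (341,160) and its thin end at (228,148). The orange look-alikes are at (295,245) and (378,255). Measuring it, then on to the fixture.

```bash
cat > m3.py <<'E'
from h import *
import sys
exec(open('meas2.py').read().split('for n in')[0])
def go(n,items):
    s=np.load('pics/'+n+'.npz');P=pts(s)
    for lab,c,rr,z0,z1 in items:
        m=comp(P,c,rr,z0,z1);q=(P[m][:,:2]*1000).astype(np.float32);r=cv2.minAreaRect(q)
        print(n,lab,m.sum(),[np.round(x,1) for x in r],'z',np.median(P[m][:,2]*1000).round(1),'mean',q.mean(0).round(1))
DR=[('post',(450,-274),40,45,66),('foot',(440,-235),65,9,17),('drift',(440,-200),140,3.5,17)]
FX=[('sleeve',(600,78),75,92,108),('bed',(600,20),200,19,29)]
RO=[('blocktop',(500,350),130,75,86),('griptop',(567,331),60,125,140)]
E
python3 -c "
from m3 import *
go('w1.png',DR)"
```

```text
w1.png post 307 [array([ 453.1, -275. ]), array([16.4, 30. ]), np.float64(8.7)] z 59.8 mean [ 454.1 -274.3]
w1.png foot 1132 [array([ 446.9, -232.3]), array([ 30. , 126.1]), np.float64(8.7)] z 14.0 mean [ 448.2 -230.3]
w1.png drift 1503 [array([ 442.5, -203.5]), array([ 30. , 184.3]), np.float64(8.7)] z 13.6 mean [ 445.2 -210.4]
```

send_rows(motion="-51 -10 -52 0 0;-102 -10 -105 0 0;-153 -10 -157 0 0;-204 -10 -210 0 0;-204 -10 -210 0 0;-204 -10 -210 0 0")

```text
time_s: 2.3
ee_pos: [0.581, 0.0032, 0.2601]
ee_rot: [-0.247, 2.099, -2.096]
contact_force: [-0.6, -0.8, -0.5]
width: 0.0919
```

```bash
python3 - <<'E'
from m3 import *
s=snap('wrist','w2.png'); to(540,300,260)
go('w2.png',FX)
go('w2.png',RO)
E
```

```text
pos [580.2   0.6 260. ] jaw yaw -76.7 tilt 0.07 shift [-2.950e+01 -1.000e-01 -3.007e+02] 
w2.png sleeve 2483 [array([601.4,  78.4]), array([64.4, 64.3]), np.float64(10.5)] z 101.0 mean [602.6  78.3]
w2.png bed 4685 [array([621. , -27.8]), array([ 64.1, 154. ]), np.float64(10.4)] z 25.1 mean [622.  -27.4]
w2.png blocktop 5118 [array([513.7, 351.5]), array([172.2, 107.8]), np.float64(1.1)] z 80.9 mean [501.3 339.4]
w2.png griptop 880 [array([569. , 330.4]), array([35.9, 23.7]), np.float64(14.6)] z 130.7 mean [569.7 328.5]
```

View pics/w2.png

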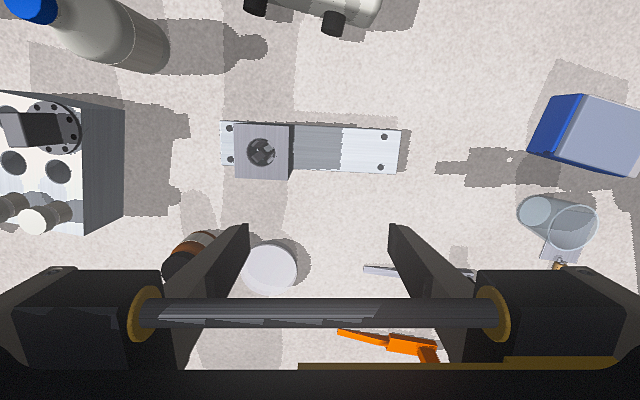

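Wrist view: sleeve bore at (261,152), rotor at (40,125). I'll put the camera straight over the bore to see whether the slot shows.

```bash
python3 - <<'E'
from h import *
to(525,60,160)
E
```

```text
pos [580.2   0.6 260. ] jaw yaw -76.7 tilt 0.07 shift [ 40.  100.  -70.5]
```

send_rows(motion="20 50 -35 0 0;40 100 -70 0 0;40 100 -70 0 0;40 100 -70 0 0")

```text
time_s: 2.85
ee_pos: [0.5258, 0.0577, 0.161]
ee_rot: [-0.24, 2.099, -2.102]
contact_force: [-0.7, -0.5, -0.5]
width: 0.0917
```

```bash
python3 - <<'E'
from m3 import *
s=snap('wrist','w3.png'); to(540,300,260)
go('w3.png',FX)
P=pts(s);u,v=map(int,proj(s,np.array([.601,.078,.1])));print(u,v)
im=s['img'][v-40:v+40,u-40:u+40,::-1]
a=cv2.resize(cv2.convertScaleAbs(im,alpha=2,beta=10),(400,400),interpolation=cv2.INTER_CUBIC)
z=P[v-40:v+40,u-40:u+40,2]*1000
b=cv2.resize(np.clip((z)*2.3,0,255).astype(np.uint8),(400,400),interpolation=cv2.INTER_NEAREST)
cv2.imwrite('pics/c4.png',np.hstack([a,cv2.cvtColor(b,cv2.COLOR_GRAY2BGR)]))
E
```

```text
pos [526.7  57.8 161.6] jaw yaw -76.9 tilt 0.14 shift [ -67.9  -98.6 -232.7] 
w3.png sleeve 5445 [array([601.6,  78.5]), array([64.3, 64.1]), np.float64(10.4)] z 101.1 mean [603.  79.]
w3.png bed 8224 [array([622.1, -33.3]), array([ 64. , 143.9]), np.float64(10.4)] z 25.1 mean [622.8 -32.1]
315 117
```

View pics/c4.png

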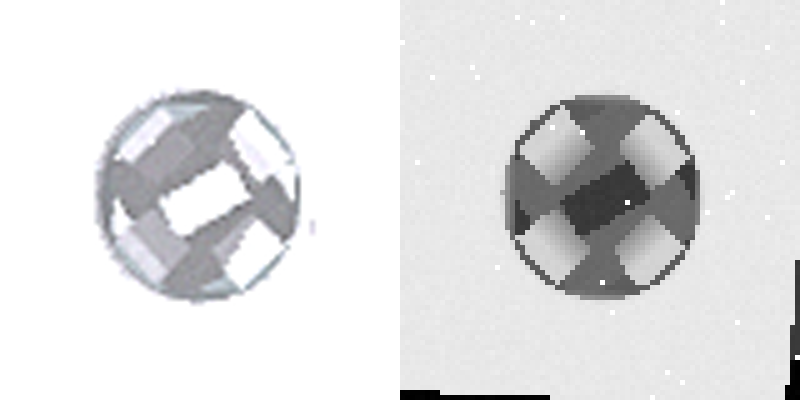

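The slot shows clearly as a dark rectangle at crop (607,198). Computing its world yaw, and confirming the bore's centre.

```bash
python3 - <<'E'
from m3 import *
s=np.load('pics/w3.png.npz');P=pts(s);z=P[...,2]*1000
m=((np.hypot(P[...,0]*1000-601.5,P[...,1]*1000-78.5)<11)&(z<38))
print(np.median(z[m]),m.sum())
# slot rim: project pixels onto plate plane z=45+1
v,u=np.where(m); c=np.array([ray(s,a,b,.046)[:2]*1000 for a,b in zip(u,v)]).astype(np.float32)
n,l,st,ce=cv2.connectedComponentsWithStats(m.astype(np.uint8));k=1+np.argmax(st[1:,4])
v,u=np.where(l==k); c=np.array([ray(s,a,b,.046)[:2]*1000 for a,b in zip(u,v)]).astype(np.float32)
r=cv2.minAreaRect(c);print(r); b=cv2.boxPoints(r);e=[b[1]-b[0],b[2]-b[1]];e=max(e,key=np.linalg.norm);print('yaw',np.degrees(np.arctan2(e[1],e[0]))%180)
w,V=np.linalg.eigh(np.cov(c.T));print('pca yaw',np.degrees(np.arctan2(V[1,1],V[0,1]))%180,w,c.mean(0))
# bore rim on mouth plane
m=((np.hypot(P[...,0]*1000-601.5,P[...,1]*1000-78.5)<28)&(z>97)).astype(np.uint8)
hole=((1-m)*1)[:]
n,l,st,ce=cv2.connectedComponentsWithStats(((z<96)&(np.hypot(P[...,0]*1000-601.5,P[...,1]*1000-78.5)<30)).astype(np.uint8));k=1+np.argmax(st[1:,4])
v,u=np.where(l==k);c=np.array([ray(s,a,b,.101)[:2]*1000 for a,b in zip(u,v)]).astype(np.float32)
print('bore',cv2.minEnclosingCircle(c),c.mean(0))
to(530,300,200)
E
```

```text
25.17226786939053 141
((601.5873413085938, 78.3450698852539), (8.203886985778809, 15.869283676147461), 41.772911071777344)
yaw 131.77284
pca yaw 131.49341595267614 [ 5.77396152 21.56328965] [601.592    78.34862]
bore ((601.5343017578125, 78.41654205322266), 16.105819702148438) [601.7628  78.4519]
pos [526.7  57.8 161.6] jaw yaw -76.9 tilt 0.14 shift [ -58.1  -38.6 -235.1]
```

Slot long side: world yaw about 131.6° (fixture about +31°). Bore centre (601.5, 78.4). Now a look from above the rotor.

```bash
python3 - <<'E'
from h import *
to(495,312,215)
E
```

```text
pos [526.7  57.8 161.6] jaw yaw -76.9 tilt 0.14 shift [ -26.7  -53.7 -254.7]
```

send_rows(motion="-5 -40 -30 0 0;-10 -54 -80 0 0;-15 -54 -135 0 0;-20 -54 -190 0 0;-25 -54 -240 0 0;-27 -54 -255 0 0;-27 -54 -255 0 0;-27 -54 -255 0 0")

```text
time_s: 3.9
ee_pos: [0.4944, 0.3121, 0.2147]
ee_rot: [-0.24, 2.099, -2.102]
contact_force: [0.3, -0.3, 0.4]
width: 0.0922
```

```bash
python3 - <<'E'
from m3 import *
s=snap('wrist','w4.png')
go('w4.png',RO)
print(robot.get_state()['joints'].round(2),robot.get_state()['contact_force'])
to(569,330,180,-75.4)
E
```

```text
w4.png blocktop 9330 [array([512.9, 357.3]), array([170.4, 115.5]), np.float64(1.7)] z 81.1 mean [514.5 364.8]
w4.png griptop 1023 [array([569. , 331.5]), array([35.7, 21.7]), np.float64(15.4)] z 131.0 mean [569.3 331.6]
[-0.21  0.42 -0.53  1.74  0.24  1.05 -2.17] [ 0.40633635 -0.08666658 -0.19531872]
pos [494.3 312.1 214.7] jaw yaw -76.9 tilt 0.08 shift [-76.8  34.7  -0.6] turn -0.027
```

View pics/w4.png

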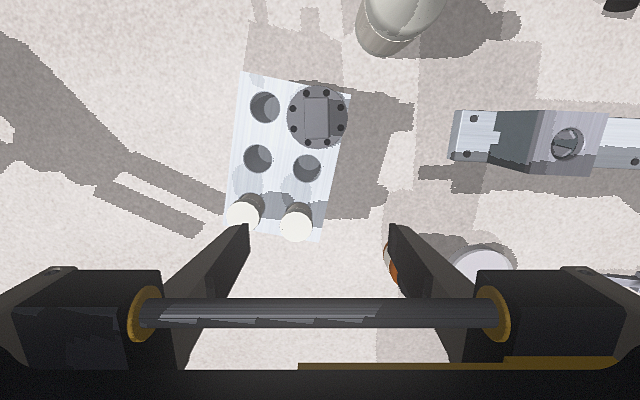

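Rotor confirmed at (317,118) px: (569.0, 331.5), grip yaw about 15.4°, heights right. Going to it in two stages.

```bash
python3 - <<'E'
from m3 import *
to(569,331.5,150,-74.6)
to(569,331.5,92,-74.6)
E
```

```text
pos [494.3 312.1 214.7] jaw yaw -76.9 tilt 0.08 shift [-77.2  64.7  -2.1] turn -0.041
pos [494.3 312.1 214.7] jaw yaw -76.9 tilt 0.08 shift [-77.1 122.7  -2.1] turn -0.041
```

send_rows(motion="-39 20 -1 -0.02 0;-77 50 -2 -0.04 0;-77 65 -2 -0.04 0;-77 85 -2 -0.04 0;-77 105 -2 -0.04 0;-77 118 -2 -0.04 0;-77 123 -2 -0.04 0;-77 123 -2 -0.04 0", newtons=50)

```text
time_s: 4.95
ee_pos: [0.5673, 0.3344, 0.0916]
ee_rot: [-0.284, 2.076, -2.076]
contact_force: [-0.6, 0.3, 0.9]
width: 0.0916
```

```bash
python3 - <<'E'
from m3 import *
s=snap('wrist','w5.png')
print(robot.get_state()['contact_force'])
to(569,331.5,92,-74.6)
E
```

```text
[ 0.87357255  0.19106258 -0.46205296]
pos [567.6 334.6  92.1] jaw yaw -74.4 tilt 0.05 shift [-0.5  0.1  3.3] turn 0.003
```

View pics/w5.png

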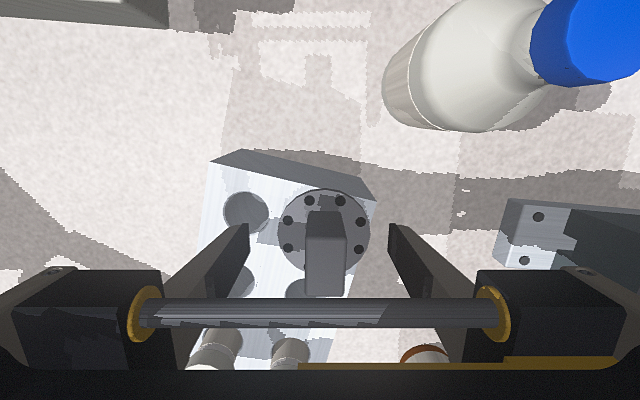

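The block sits about 3 mm to one side of the finger centre (px 326 vs 318), which agrees with the measured pose error. Correcting, then closing.

send_rows(motion="0 0 3.3 0 0;0 0 3.3 0 0;0 0 3.3 0 150;0 0 3.3 0 220;0 0 3.3 0 255;0 0 3.3 0 255;0 0 3.3 0 255;0 0 3.3 0 255", newtons=50)

```text
time_s: 6.0
ee_pos: [0.5683, 0.3311, 0.0915]
ee_rot: [-0.284, 2.076, -2.076]
contact_force: [0.1, -0.0, 0.6]
width: 0.0341
```

```bash
python3 - <<'E'
from m3 import *
print(robot.get_state()['contact_force'],robot.get_state()['width'])
to(569,331.5,230,-74.6)
E
```

```text
[ 0.06092079 -0.046615    0.55825395] 0.034060099692258684
pos [568.3 331.1  91.5] jaw yaw -74.4 tilt 0.0 shift [  -0.8 -138.5   -0.2] turn 0.003
```

send_rows(motion="0 0 0 0 255;0 0 0 0 255;0 0 0 0 255;0 0 0 0 255;0 -5 0 0 255;0 -12 0 0 255;0 -25 0 0 255;0 -40 0 0 255;0 -40 0 0 255")

```text
time_s: 7.12
ee_pos: [0.5693, 0.3319, 0.1338]
ee_rot: [-0.28, 2.076, -2.073]
contact_force: [-0.3, -0.9, -2.1]
width: 0.0217
```

```bash
python3 - <<'E'
from m3 import *
st=robot.get_state();print(st['contact_force'],st['width'],st['wrist_torque'])
to(569,331.5,220,-74.6)
E
```

```text
[-0.31794837 -0.88280695 -2.11957257] 0.021668920356889578 [0.02360713 0.02492291 0.02033083]
pos [569.3 331.9 133.8] jaw yaw -74.4 tilt 0.21 shift [  0.1 -86.2   0.2] turn 0.003
```

Gripped at 21.7 mm and carrying its weight. Lifting clear.

send_rows(motion="0 -45 0 0 255;0 -92 0 0 255;0 -92 0 0 255")

```text
time_s: 7.5
ee_pos: [0.5701, 0.3327, 0.2279]
ee_rot: [-0.276, 2.076, -2.07]
contact_force: [0.3, -0.0, -1.9]
width: 0.0216
```

```bash
python3 - <<'E'
from m3 import *
st=robot.get_state();print(st['contact_force'],st['width'],st['joints'].round(2))
to(653,20,225,41.6)
E
```

```text
[ 3.39827392e-01 -7.53850574e-04 -1.92942951e+00] 0.02158332484972255 [-0.22  0.53 -0.51  1.54  0.28  1.13 -2.09]
pos [570.1 332.7 227.9] jaw yaw -74.4 tilt 0.45 shift [  4.1   2.2 323.5] turn -2.025
```

send_rows(motion="0 0 30 -0.17 255;0 0 62 -0.34 255;0 0 95 -0.52 255;1 0 125 -0.69 255;1 0 155 -0.87 255;2 0 185 -1.04 255;2 0 215 -1.22 255;3 0 245 -1.4 255;3 0 270 -1.57 255;4 0 300 -1.75 255;4 2 323 -1.9 255;4 2 323 -2.025 255")

```text
time_s: 9.0
ee_pos: [0.6507, 0.0152, 0.2191]
ee_rot: [-1.471, 0.662, -0.658]
contact_force: [0.1, 0.6, -2.0]
width: 0.0215
```

send_rows(motion="0 0 0 0 255;0 0 0 0 255;0 0 0 0 255")

```text
time_s: 9.38
ee_pos: [0.6509, 0.0193, 0.2214]
ee_rot: [-1.468, 0.66, -0.66]
contact_force: [-0.0, -0.6, -2.5]
width: 0.0215
```

```bash
python3 - <<'E'
from m3 import *
s=snap('wrist','w6.png')
st=robot.get_state();print(st['contact_force'],st['width'],st['joints'].round(2))
to(653,20,225,41.6)
go('w6.png',FX)
E
```

```text
[-0.50332812 -0.3584612  -2.97276738] 0.021437226412328956 [ 0.52  0.65 -0.91  1.55  0.54  1.21  0.24]
pos [651.   19.3 221.5] jaw yaw 41.6 tilt 0.02 shift [ 0.8 -3.5  2. ] turn -0.0
w6.png sleeve 3390 [array([601.6,  78.7]), array([64.2, 64.2]), np.float64(10.3)] z 101.1 mean [600.9  79.6]
w6.png bed 4327 [array([622.1, -32.1]), array([ 64., 145.]), np.float64(10.4)] z 25.1 mean [617.9 -26.2]
```

View pics/w6.png

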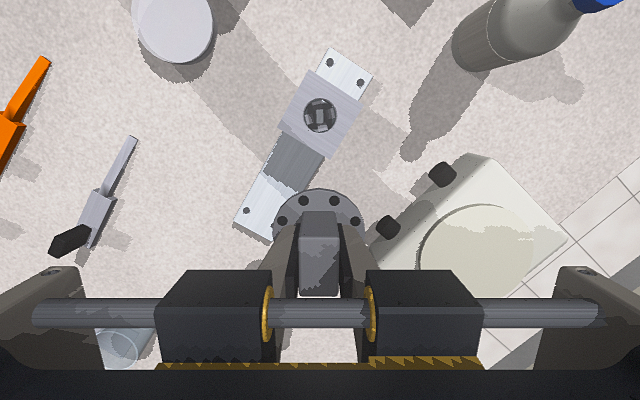

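The sleeve re-measured at the new yaw gives (601.6, 78.7), so the wrist camera is consistent. Checking the rotor's centre in hand by fitting the flange arc.

```bash
python3 - <<'E'
from m3 import *
from scipy.optimize import least_squares
s=np.load('pics/w6.png.npz');P=pts(s)*1000
st=robot.get_state();p=st['ee_pos']*1000;M=R.from_rotvec(st['ee_rot']).as_matrix()
Q=(P-p)@M   # tool coords
m=(abs(Q[...,0])<45)&(abs(Q[...,2])<45)&(Q[...,1]>0)&(Q[...,1]<12)
print(m.sum(),np.median(Q[m][:,1]))
q=Q[m][:,[2,0]];print(q.min(0),q.max(0))
# rim: for each tool-z column bin take min tool-x
ed=[]
for b in np.arange(-30,30,2.):
    k=q[(q[:,0]>=b)&(q[:,0]<b+2)]
    if len(k)>3: ed.append(k[k[:,1].argmin()])
ed=np.array(ed)
f=lambda a:np.hypot(ed[:,0]-a[0],ed[:,1]-a[1])-32
r=least_squares(f,[0,0],loss='soft_l1');print('flange centre tool z,x',r.x,'rms',np.std(r.fun))
m=(abs(Q[...,0])<25)&(abs(Q[...,2])<14)&(Q[...,1]>-41)&(Q[...,1]<-34)
print('griptop',m.sum(),np.median(Q[m],axis=0),Q[m].min(0),Q[m].max(0))
to(602.1,78,186,41.6)
E
```

```text
2290 4.501253996588288
[-30.29435603 -31.21738138] [33.09483091  5.21273524]
flange centre tool z,x [1.37353968 0.99141472] rms 0.1992261771128008
griptop 2674 [ -2.33822206 -39.33672121   1.152875  ] [-17.90764923 -40.99233385 -13.93968629] [ 19.10006251 -34.00021324  13.92793278]
pos [651.   19.3 221.5] jaw yaw 41.6 tilt 0.02 shift [-76.4  35.5   2.4] turn -0.0
```

```bash
python3 - <<'E'
from m3 import *
go('w5.png',[('griptop',(569,331.5),40,125,140),('blocktop',(500,350),130,75,84)])
go('w4.png',[('griptop',(569,331.5),40,125,140)])
s=np.load('pics/w5.png.npz');P=pts(s)*1000
z=P[...,2];m=(z>125)&(z<140)&(np.hypot(P[...,0]-569,P[...,1]-331.5)<30);q=P[m][:,:2]
print(q.mean(0),q.min(0),q.max(0))
for n in ('w5.png','w6.png'):
    s=np.load('pics/'+n+'.npz');Q=pts(s)*1000
    V=s['view'];c=-np.linalg.inv(V)[:3,2];print(np.linalg.inv(V)[:3,3]*1000)
E
```

```text
w5.png griptop 2576 [array([569.1, 331.3]), array([37.2, 21.8]), np.float64(15.2)] z 130.9 mean [571.1 332. ]
w5.png blocktop 7020 [array([547.9, 373.2]), array([102.2,  85.5]), np.float64(2.1)] z 81.0 mean [560.4 379.8]
w4.png griptop 1023 [array([569. , 331.5]), array([35.7, 21.7]), np.float64(15.4)] z 131.0 mean [569.3 331.6]
[571.06685181 332.02953053] [549.87825619 316.97362104] [588.9131295  346.08166735]
[642.64308991 355.73090734 262.86293826]
[601.01443799  77.64303892 392.62776128]
```

Two views agree that the rotor sits about (x +0.9, z +1.3) mm off the tool axis, so I'll compensate. Moving above the bore.

```bash
python3 - <<'E'
from m3 import *
to(600,78.5,190,41.6)
E
```

```text
pos [651.   19.3 221.5] jaw yaw 41.6 tilt 0.02 shift [-78.1  31.5   1.2] turn -0.0
```

send_rows(motion="-40 5 1 0 255;-78 15 1.2 0 255;-78 31.5 1.2 0 255;-78 31.5 1.2 0 255;-78 31.5 1.2 0 255")

```text
time_s: 10.05
ee_pos: [0.6012, 0.077, 0.1902]
ee_rot: [-1.468, 0.661, -0.662]
contact_force: [0.4, 0.1, -2.0]
width: 0.0219
```

```bash
python3 - <<'E'
from m3 import *
print(robot.get_state()['contact_force'])
to(600,78.5,190,41.6)
s=snap('wrist','w7.png');snap('side','s7.png')
a=cv2.imread('pics/s7.png')[150:270,200:340];cv2.imwrite('pics/s7c.png',cv2.resize(a,None,fx=4,fy=4,interpolation=cv2.INTER_CUBIC))
E
```

```text
[ 0.43154385  0.07110441 -1.99726417]
pos [601.2  77.  190.2] jaw yaw 41.5 tilt 0.03 shift [-1.9  0.2  0.1] turn -0.002
```

View pics/w7.png

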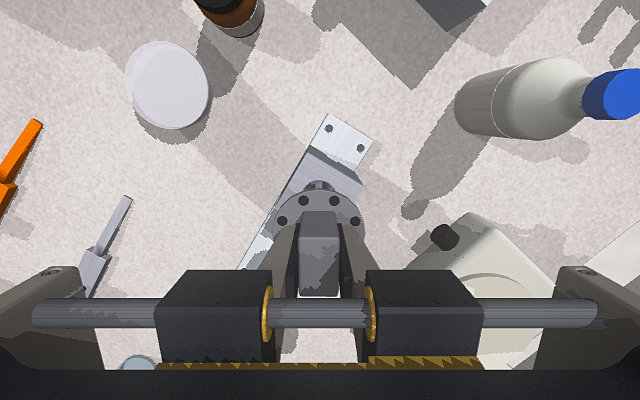

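View pics/s7c.png

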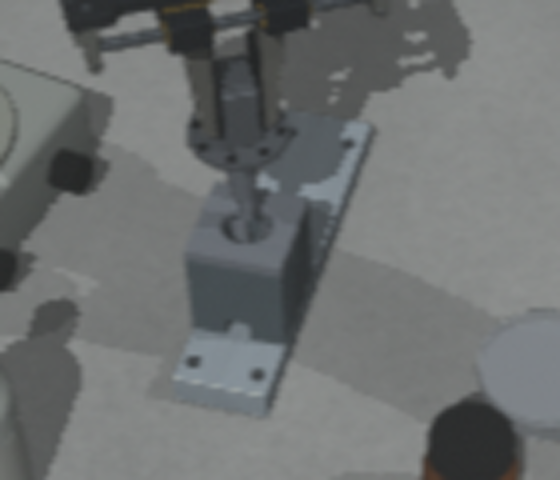

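The tang hangs over the bore (side crop: shank above the hole at (245,225)). Trimming 2 mm and going down into the bore, stopping above the plate.

send_rows(motion="-1.9 0 0 0 255;-1.9 0 0 0 255;-1.9 12 0 0 255;-1.9 24 0 0 255;-1.9 36 0 0 255;-1.9 48 0 0 255;-1.9 48 0 0 255")

```text
time_s: 11.02
ee_pos: [0.5988, 0.0787, 0.1408]
ee_rot: [-1.469, 0.661, -0.659]
contact_force: [0.3, -1.2, -2.6]
width: 0.0219
```

```bash
python3 - <<'E'
from m3 import *
st=robot.get_state();print(st['contact_force'],st['wrist_torque'])
to(600,78.5,124,41.6)
E
```

```text
[ 0.33291912 -1.21969582 -2.64586035] [-0.35462565 -0.46992642 -0.01528505]
pos [598.8  78.7 140.8] jaw yaw 41.6 tilt 0.09 shift [ 1.  16.8  0.8] turn -0.0
```

send_rows(motion="1 0 0.8 0 255;1 0 0.8 0 255;1 0 0.8 0 255")

```text
time_s: 11.4
ee_pos: [0.6003, 0.0794, 0.1424]
ee_rot: [-1.468, 0.66, -0.66]
contact_force: [-0.7, 0.4, -1.8]
width: 0.0215
```

```bash
python3 - <<'E'
from m3 import *
st=robot.get_state();print(st['contact_force'],st['wrist_torque'])
to(600,78.5,124,41.6)
E
```

```text
[-0.68388218  0.38408505 -1.77430292] [-0.05186004 -0.13505693 -0.02605093]
pos [600.3  79.4 142.4] jaw yaw 41.6 tilt 0.02 shift [ 0.5 18.4 -0.8] turn 0.0
```

Moment dropped after centring. On down, feeling.

send_rows(motion="0.3 4 -0.5 0 255;0.3 8 -0.5 0 255;0.3 12 -0.5 0 255;0.3 15 -0.5 0 255;0.3 18 -0.5 0 255;0.3 18 -0.5 0 255")

```text
time_s: 12.15
ee_pos: [0.5999, 0.0786, 0.1238]
ee_rot: [-1.468, 0.66, -0.66]
contact_force: [-0.1, -0.1, -2.1]
width: 0.0218
```

```bash
python3 - <<'E'
from m3 import *
st=robot.get_state();print(st['contact_force'],st['wrist_torque'])
to(600,78.5,124,41.6)
E
```

```text
[-0.05785734 -0.14346546 -2.05055995] [ 0.00457063 -0.16809979 -0.01438406]
pos [599.9  78.6 123.8] jaw yaw 41.6 tilt 0.03 shift [ 0.1 -0.2  0. ] turn -0.0
```

Past plate level with no force, so the tang has dropped into the slot. Now the last press, in small steps.

send_rows(motion="0 2 0 0 255;0 4 0 0 255;0 6 0 0 255;0 8 0 0 255;0 8 0 0 255;0 8 0 0 255")

```text
time_s: 12.9
ee_pos: [0.6002, 0.0786, 0.1161]
ee_rot: [-1.468, 0.66, -0.66]
contact_force: [-0.0, -0.9, -0.8]
width: 0.0216
```

```bash
python3 - <<'E'
from m3 import *
st=robot.get_state();print(st['contact_force'],st['wrist_torque'])
to(600,78.5,112,41.6)
E
```

```text
[-0.01125566 -0.93245301 -0.7890983 ] [-0.18157469 -0.00222618  0.04575887]
pos [600.2  78.6 116.1] jaw yaw 41.6 tilt 0.01 shift [-0.1  4.1 -0.2] turn -0.0
```

send_rows(motion="0 1 0 0 255;0 2 0 0 255;0 2 0 0 255;0 2 0 0 255")

```text
time_s: 13.4
ee_pos: [0.6003, 0.0786, 0.1145]
ee_rot: [-1.468, 0.66, -0.66]
contact_force: [-2.9, -1.5, 5.3]
width: 0.0224
```

send_rows(motion="0 1 0 0 255;0 2 0 0 255;0 2 0 0 255")

```text
time_s: 13.78
ee_pos: [0.6003, 0.0787, 0.1128]
ee_rot: [-1.468, 0.659, -0.661]
contact_force: [-2.8, -1.5, 7.9]
width: 0.022
```

```bash
python3 - <<'E'
from m3 import *
st=robot.get_state();print(st['contact_force'],st['wrist_torque'])
to(600,78.5,112,41.6)
E
```

```text
[-2.83536226 -1.48293059  7.90390471] [-0.4812089   0.5575858  -0.06065699]
pos [600.3  78.7 112.8] jaw yaw 41.6 tilt 0.04 shift [-0.1  0.8 -0.4] turn -0.0
```

send_rows(motion="0 0.8 0 0 255;0 0.8 0 0 255;0 0.8 0 0 255")

```text
time_s: 14.15
ee_pos: [0.6004, 0.0787, 0.1123]
ee_rot: [-1.468, 0.659, -0.661]
contact_force: [-2.8, -1.2, 9.3]
width: 0.0215
```

send_rows(motion="0 0.7 0 0 255;0 0.7 0 0 255")

```text
time_s: 14.4
ee_pos: [0.6004, 0.0787, 0.1118]
ee_rot: [-1.468, 0.659, -0.661]
contact_force: [-2.8, -2.2, 9.8]
width: 0.0218
```

```bash
python3 - <<'E'
from m3 import *
s=snap('side','s8.png');T=snap('top','t8.png');snap('wrist','w8.png')
st=robot.get_state();print(st['contact_force'],st['wrist_torque'])
to(600,78.5,112,41.6)
a=cv2.imread('pics/s8.png')[150:270,200:340];cv2.imwrite('pics/s8c.png',cv2.resize(a,None,fx=4,fy=4,interpolation=cv2.INTER_CUBIC))
E
```

```text
[-2.82912849 -2.0567094   9.64060068] [-0.39871484  0.75170979 -0.00461565]
pos [600.4  78.7 111.8] jaw yaw 41.6 tilt 0.07 shift [-0.2 -0.2 -0.4] turn -0.0
```

View pics/s8c.png

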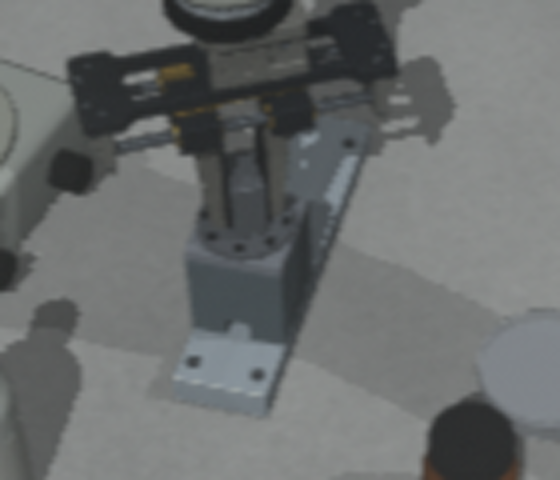

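The flange looks to be on the sleeve, but no hard stop has been felt yet. Pressing on gently.

send_rows(motion="0 0.6 0 0 255;0 0.6 0 0 255")

```text
time_s: 14.8
ee_pos: [0.6005, 0.0787, 0.1115]
ee_rot: [-1.468, 0.659, -0.661]
contact_force: [-2.9, -2.6, 11.5]
width: 0.0217
```

send_rows(motion="0 0.6 0 0 255;0 0.6 0 0 255")

```text
time_s: 15.05
ee_pos: [0.6005, 0.0787, 0.1115]
ee_rot: [-1.469, 0.659, -0.661]
contact_force: [-4.9, -2.8, 17.1]
width: 0.0216
```

send_rows(motion="0 0.6 0 0 255;0 0.6 0 0 255")

```text
time_s: 15.3
ee_pos: [0.6005, 0.0787, 0.1115]
ee_rot: [-1.469, 0.659, -0.662]
contact_force: [-6.0, -3.4, 20.7]
width: 0.0219
```

Hard stop at 111.5 mm, right at home height. Easing the load (still pushing), opening, and rising.

send_rows(motion="0 -1.3 0 0 255;0 -1.3 0 0 255;0 -1.3 0 0 150;0 -1.3 0 0 100;0 -1.3 0 0 100;0 -1.3 0 0 100;0 -10 0 0 80;0 -30 0 0 60;0 -60 0 0 40;0 -100 0 0 0;0 -100 0 0 0")

```text
time_s: 16.68
ee_pos: [0.6021, 0.0798, 0.2135]
ee_rot: [-1.464, 0.654, -0.665]
contact_force: [0.0, -0.4, -0.8]
width: 0.092
```

```bash
python3 - <<'E'
from m3 import *
s=snap('wrist','w9.png')
st=robot.get_state();print(st['contact_force'],st['width'],st['joints'].round(2))
to(0,0,0)
P=pts(s)*1000
go('w9.png',[('flange',(601,78.5),45,95,115),('griptop',(601,78.5),40,140,165)])
E
```

```text
[-0.5705988   0.24597249  0.34153531] 0.0917098562226434 [ 0.48  0.59 -0.94  1.68  0.52  1.14  0.13]
pos [601.1  79.  211.3] jaw yaw 41.6 tilt 0.23 shift [-340.5  208.9 -502.6] 
w9.png flange 2543 [array([601.7,  78.7]), array([64.1, 64.3]), np.float64(10.4)] z 106.9 mean [596.8  84.1]
w9.png griptop 995 [array([602.1,  79.3]), array([21.3, 36.4]), np.float64(40.9)] z 151.1 mean [600.8  80.3]
```

View pics/w9.png

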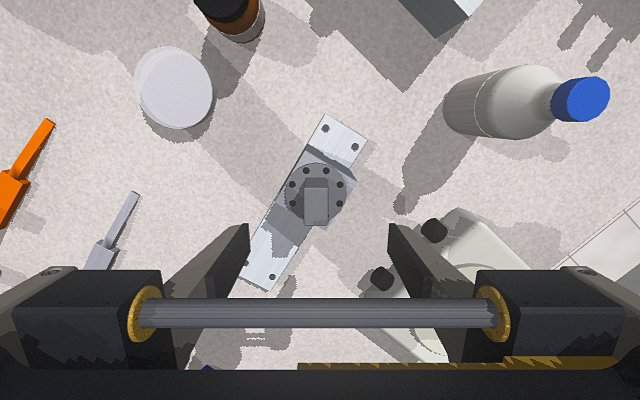

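The rotor holds: grip top at 150 mm (home 150) and flange top at 106, centred on (601.7, 78.7). Now the drift.

```bash
python3 - <<'E'
from m3 import *
to(453,-275,150,8.7)
E
```

```text
pos [601.1  79.  211.3] jaw yaw 41.6 tilt 0.23 shift [ 166.3   60.7 -345.9] turn 0.574
```

send_rows(motion="20 0 -43 0.07 0;41 5 -86 0.14 0;62 15 -130 0.21 0;83 25 -173 0.29 0;104 35 -216 0.36 0;125 45 -260 0.43 0;146 55 -303 0.5 0;166 61 -346 0.574 0;166 61 -346 0.574 0;166 61 -346 0.574 0;166 61 -346 0.574 0")

```text
time_s: 18.1
ee_pos: [0.4522, -0.2736, 0.1479]
ee_rot: [-1.278, 1.094, -1.094]
contact_force: [0.4, -0.5, 0.5]
width: 0.0921
```

```bash
python3 - <<'E'
from m3 import *
s=snap('wrist','w10.png')
go('w10.png',DR); to(453.2,-275.1,19,8.7)
P=pts(s)*1000
E
```

```text
w10.png post 523 [array([ 453.2, -274.2]), array([15.9, 29.5]), np.float64(8.8)] z 59.9 mean [ 452.8 -272.6]
w10.png foot 2148 [array([ 447.3, -232.1]), array([ 29.6, 125.7]), np.float64(8.2)] z 14.0 mean [ 446.5 -229.6]
w10.png drift 2875 [array([ 442.3, -203. ]), array([ 31.3, 184.4]), np.float64(9.2)] z 13.7 mean [ 443.2 -207.1]
pos [ 452.2 -273.7  147.9] jaw yaw 8.9 tilt 0.03 shift [  1.5 128.9   0.7] turn 0.003
```

View pics/w10.png

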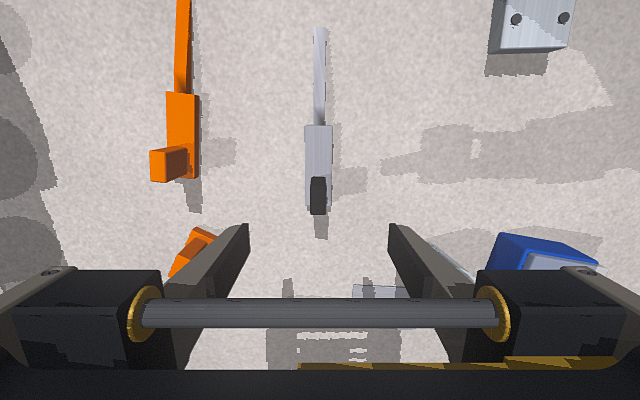

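```bash
python3 - <<'E'
from m3 import *
for n in('w1.png','t1.png'):
    s=np.load('pics/'+n+'.npz');P=pts(s)*1000;im=s['img'].astype(int)
    m=(im[...,0]>im[...,2]+90)&(P[...,2]<70)&(P[...,2]>2)
    q=P[m];k=np.abs(q[:,1]+275)<30;print(n,q[k].max(0),q[k].min(0))
    # anything >5mm near right finger
    m=(P[...,2]>5)&(np.hypot(P[...,0]-515,P[...,1]+265)<45);print(m.sum(), np.median(P[m],0) if m.sum() else '')
E
```

```text
w1.png [ 314.3147244  -245.05573257   61.5433281 ] [ 284.31378105 -285.50963766   11.69754138]
989 [ 505.63543915 -232.10262114  421.64160228]
t1.png [ 311.44185085 -245.0264509    62.03203945] [ 282.98743432 -285.28985564    2.94476938]
19 [ 510.13057379 -261.5686548     5.90720422]
```

Clear of both orange ones (x below 315). Down and grip.

send_rows(motion="1 40 1 0.003 60;1.5 80 1 0.003 100;1.5 110 1 0.003 120;1.5 124 1 0.003 120;1.5 129 1 0.003 120;1.5 129 1 0.003 120;1.5 129 1 0.003 255;1.5 129 1 0.003 255;1.5 129 1 0.003 255;1.5 129 1 0.003 255;1.5 129 1 0.003 255;1.5 129 1 0.003 255", newtons=60)

```text
time_s: 19.65
ee_pos: [0.4527, -0.2767, 0.019]
ee_rot: [-1.276, 1.099, -1.099]
contact_force: [-1.2, -0.7, 6.7]
width: 0.0156
```

```bash
python3 - <<'E'
from m3 import *
st=robot.get_state();print(st['contact_force'],st['width'],st['wrist_torque'])
to(453.2,-275.1,19,8.7)
E
```

```text
[-1.24533756 -0.6811151   6.7001382 ] 0.01560448457036549 [-0.12812088  0.30658068  0.01808008]
pos [ 452.7 -276.7   19. ] jaw yaw 8.5 tilt 0.03 shift [-1.6  0.   0.8] turn -0.003
```

Gripped at 15.6 mm. Lifting.

send_rows(motion="0 -10 0 0 255;0 -35 0 0 255;0 -70 0 0 255;0 -90 0 0 255;0 -90 0 0 255;0 -90 0 0 255")

```text
time_s: 20.4
ee_pos: [0.4519, -0.2764, 0.1078]
ee_rot: [-1.276, 1.1, -1.098]
contact_force: [-0.3, -0.1, -2.2]
width: 0.0157
```

```bash
python3 - <<'E'
from m3 import *
s=snap('wrist','w11.png')
st=robot.get_state();print(st['contact_force'],st['width'],st['wrist_torque'],st['joints'].round(2))
to(0,0,0)
p=st['ee_pos']*1000;M=R.from_rotvec(st['ee_rot']).as_matrix()
Q=(pts(s)*1000-p)@M
m=(abs(Q[...,2])<18)&(Q[...,0]<-10)&(Q[...,0]>-190)&(Q[...,1]>-10)&(Q[...,1]<40)
q=Q[m];print(m.sum())
for a in range(-180,-10,15):
    k=q[(q[:,0]>a)&(q[:,0]<a+15)]
    if len(k): print(a,len(k),'z',k[:,2].min().round(1),k[:,2].max().round(1),'y',np.median(k[:,1]).round(1))
print(q[:,0].min())
E
```

```text
[-0.01826837 -0.16018228 -2.01821009] 0.015684043502223008 [-0.07422503 -0.16583372  0.05471155] [ 1.08  0.54 -0.75  1.94  0.49  0.85  0.22]
pos [ 451.8 -276.3  107.6] jaw yaw 8.5 tilt 0.12 shift [-340.1  108.7 -405.7] 
6990
-150 241 z -4.6 6.8 y 10.4
-135 592 z -4.7 6.9 y 9.1
-120 587 z -4.8 7.0 y 7.2
-105 547 z -4.8 7.1 y 5.5
-90 520 z -4.4 7.2 y 4.8
-75 1059 z -13.8 16.2 y 4.8
-60 1100 z -13.6 16.3 y 4.8
-45 1041 z -13.8 16.2 y 4.8
-30 1110 z -13.7 16.3 y 4.6
-15 193 z -13.1 15.9 y 4.4
-141.038974360435
```

View pics/w11.png

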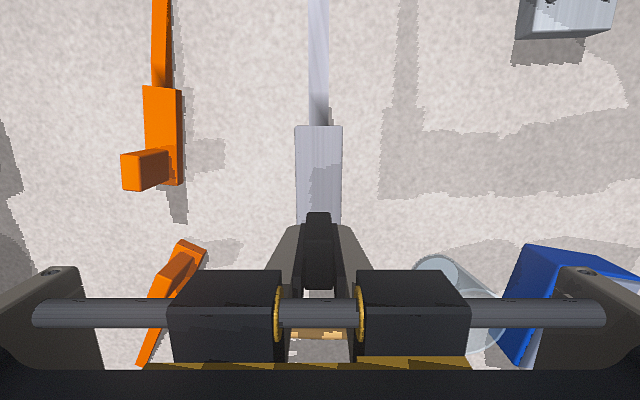

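The drift in hand is level and in line with the tool, its centreline at tool z about +1.2 and shoulder about 73 mm ahead. Carrying it over the bed.

```bash
python3 - <<'E'
from m3 import *
s=np.load('pics/w11.png.npz')
st=robot.get_state();p=st['ee_pos']*1000;M=R.from_rotvec(st['ee_rot']).as_matrix()
Q=(pts(s)*1000-p)@M
m=(abs(Q[...,2]-12)<3)&(Q[...,0]<-10)&(Q[...,0]>-190)&(Q[...,1]>3)&(Q[...,1]<7)
print('shoulder tool x',np.percentile(Q[m][:,0],[0,.5,1,2]))
to(639,-132,105,10.4)
E
```

```text
shoulder tool x [-71.65839482 -71.60483401 -71.55788309 -70.99936372]
pos [ 451.8 -276.3  107.6] jaw yaw 8.5 tilt 0.12 shift [-115.     2.4  206.5] turn -0.033
```

send_rows(motion="-28 0 51 -0.01 255;-57 0 103 -0.02 255;-86 0 155 -0.03 255;-115 2 206 -0.033 255;-115 2 206 -0.033 255;-115 2 206 -0.033 255;-115 2 206 -0.033 255")

```text
time_s: 21.32
ee_pos: [0.6381, -0.1341, 0.1059]
ee_rot: [-1.291, 1.077, -1.075]
contact_force: [-0.3, -0.3, -1.7]
width: 0.0154
```

```bash
python3 - <<'E'
from m3 import *
s=snap('wrist','w12.png')
st=robot.get_state();print(st['contact_force'],st['width'],st['wrist_torque'])
go('w12.png',[('flange',(601,78.5),45,95,115)])
to(639,-132,48,10.4)
P=pts(s)*1000
m=(P[...,2]>70)&(P[...,2]<115)
p=st['ee_pos']*1000;M=R.from_rotvec(st['ee_rot']).as_matrix();Q=(P-p)@M
f=np.array([-.1805,.9836]);g=np.array([-f[1],f[0]])
# blade centreline in fixture coords
D=P[...,:2]-[601.6,78.6];a=D@f;l=D@g
for lo in range(-190,-40,15):
    k=(Q[...,0]<-20)&(abs(Q[...,2])<18)&(Q[...,1]>0)&(Q[...,1]<25)&(a>lo)&(a<lo+15)
    if k.sum()>20: print(lo,k.sum(),'lat',l[k].min().round(1),l[k].max().round(1),'z',np.median(P[k][:,2]).round(1))
E
```

```text
[-0.60162965  0.55608344 -2.09119008] 0.01571614693914713 [-0.0970147  -0.14972306 -0.00941386]Traceback (most recent call last):
  File "<stdin>", line 4, in <module>
  File "m3.py", line 7, in go
    m=comp(P,c,rr,z0,z1);q=(P[m][:,:2]*1000).astype(np.float32);r=cv2.minAreaRect(q)
  File "<string>", line 6, in comp
    return _wrapfunc(a, 'argmax', axis=axis, out=out, **kwds)
    return bound(*args, **kwds)
ValueError: attempt to get argmax of an empty sequence
```

View pics/w12.png

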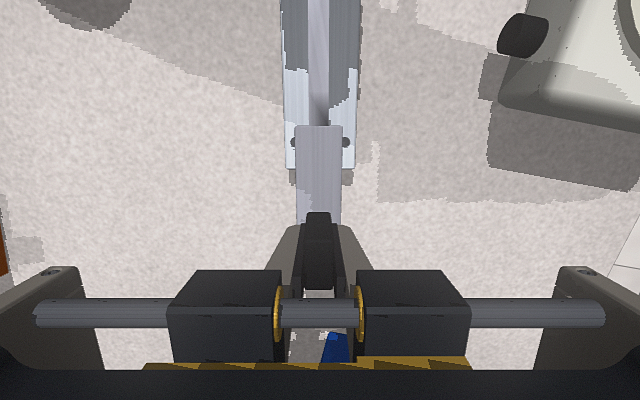

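The drift lies over the bed, in line with it: blade at px 318, bed edges at 284 and 360. Checking the numbers against the bed edges in the same picture.

```bash
cat > dr.py <<'E'
from m3 import *
def drift(n):
    s=np.load('pics/'+n+'.npz')
    st=robot.get_state();P=pts(s)*1000
    p=st['ee_pos']*1000;M=R.from_rotvec(st['ee_rot']).as_matrix();Q=(P-p)@M
    f=np.array([-.1805,.9836]);g=np.array([-f[1],f[0]])
    D=P[...,:2]-[601.6,78.6];a=D@f;l=D@g
    for lo in range(-215,-30,15):
        k=(Q[...,0]<-12)&(abs(Q[...,2])<18)&(Q[...,1]>0)&(Q[...,1]<13)&(a>lo)&(a<lo+15)
        b=(P[...,2]>22.5)&(P[...,2]<27.5)&(abs(l)<45)&(a>lo)&(a<lo+15)
        r=''
        if k.sum()>20: r+=' drift lat %.1f %.1f mid %.1f z %.1f'%(l[k].min(),l[k].max(),(l[k].min()+l[k].max())/2,np.median(P[k][:,2]))
        if b.sum()>20: r+=' bed lat %.1f %.1f'%(l[b].min(),l[b].max())
        print(lo,r)
E
python3 - <<'E'
from dr import *
drift('w12.png')
to(639,-132,48,10.4)
E
```

```text
-215  drift lat -13.4 16.3 mid 1.4 z 100.9
-200  drift lat -13.8 16.3 mid 1.2 z 101.0
-185  drift lat -13.7 16.2 mid 1.3 z 100.8 bed lat -32.0 32.0
-170  drift lat -13.8 16.2 mid 1.2 z 100.9 bed lat -31.9 32.0
-155  drift lat -13.7 16.3 mid 1.3 z 100.9 bed lat -32.0 32.0
-140  drift lat -4.8 6.9 mid 1.1 z 100.9 bed lat -31.8 32.0
-125  drift lat -4.6 7.2 mid 1.3 z 100.1 bed lat -32.0 31.7
-110  drift lat -4.6 7.2 mid 1.3 z 98.3 bed lat -32.0 32.1
-95  drift lat -4.5 7.1 mid 1.3 z 96.5 bed lat -31.7 31.9
-80  drift lat -4.4 7.0 mid 1.3 z 95.2 bed lat -31.9 31.7
-65  bed lat -32.0 32.0
-50 
-35 
pos [ 638.3 -134.2  106.3] jaw yaw 10.3 tilt 0.09 shift [-2.  58.3  1.2] turn -0.002
```

In line within 0.1°, 1.25 mm to one side. Lowering with that correction, the last bit slowly.

send_rows(motion="0 15 1.2 0 255;0 35 1.2 0 255;0 52 1.2 0 255;0 59 1.2 0 255;0 62 1.2 0 255;0 63 1.2 0 255;0 63 1.2 0 255")

```text
time_s: 22.25
ee_pos: [0.641, -0.132, 0.0443]
ee_rot: [-1.289, 1.073, -1.075]
contact_force: [-0.3, 0.1, -2.2]
width: 0.0159
```

```bash
python3 - <<'E'
from dr import *
s=snap('wrist','w13.png')
st=robot.get_state();print(st['contact_force'],st['wrist_torque'])
drift('w13.png')
to(639,-132,43.5,10.4)
E
```

```text
[ 0.17441798 -0.17284514 -2.45546238] [-0.11527461 -0.09605971 -0.02922222]
-215  drift lat -16.6 13.1 mid -1.7 z 39.3
-200  drift lat -16.8 13.0 mid -1.9 z 39.3
-185  drift lat -16.9 13.1 mid -1.9 z 39.3 bed lat -32.0 31.9
-170  drift lat -16.9 13.1 mid -1.9 z 39.3 bed lat -31.9 32.0
-155  drift lat -16.9 13.2 mid -1.8 z 39.2 bed lat -31.9 32.1
-140  drift lat -7.9 3.8 mid -2.0 z 39.2 bed lat -31.9 31.9
-125  drift lat -7.7 4.2 mid -1.7 z 38.6 bed lat -31.9 32.1
-110  drift lat -7.6 4.2 mid -1.7 z 36.8 bed lat -31.9 32.1
-95  drift lat -7.5 4.1 mid -1.7 z 35.1 bed lat -31.9 32.0
-80  drift lat -7.4 4.0 mid -1.7 z 33.6 bed lat -32.0 32.1
-65 
-50 
-35 
pos [ 640.9 -132.    44.3] jaw yaw 10.4 tilt 0.05 shift [-0.4  0.8 -1.9] turn 0.0
```

send_rows(motion="0 0 -1.8 0 255;0 0 -1.8 0 255;0 1.3 -1.8 0 255;0 1.5 -1.8 0 255;0 1.5 -1.8 0 255")

```text
time_s: 22.92
ee_pos: [0.639, -0.1325, 0.0431]
ee_rot: [-1.29, 1.074, -1.075]
contact_force: [-2.3, -0.3, 4.9]
width: 0.016
```

```bash
python3 - <<'E'
from dr import *
s=snap('wrist','w14.png')
st=robot.get_state();print(st['contact_force'],st['wrist_torque'])
drift('w14.png')
to(639,-132,43.5,10.4)
E
```

```text
[-3.12783059  0.16761088  4.11189034] [0.00380539 0.55095999 0.03385911]
-215  drift lat -14.6 15.1 mid 0.2 z 38.1
-200  drift lat -14.5 15.1 mid 0.3 z 38.1
-185  drift lat -14.9 15.1 mid 0.1 z 38.2 bed lat -32.0 31.9
-170  drift lat -14.5 15.1 mid 0.3 z 38.2 bed lat -31.9 31.9
-155  drift lat -14.8 15.2 mid 0.2 z 38.1 bed lat -32.0 32.1
-140  drift lat -5.8 6.3 mid 0.3 z 38.1 bed lat -32.0 32.0
-125  drift lat -5.7 6.3 mid 0.3 z 37.5 bed lat -32.0 32.1
-110  drift lat -5.5 6.2 mid 0.3 z 35.8 bed lat -31.9 32.1
-95  drift lat -5.5 6.1 mid 0.3 z 34.0 bed lat -31.9 32.0
-80  drift lat -5.4 6.0 mid 0.3 z 32.6 bed lat -31.9 32.1
-65 
-50 
-35 
pos [ 639.  -132.5   43.1] jaw yaw 10.4 tilt 0.04 shift [-0.5 -0.4  0.1] turn 0.0
```

The drift is flat on the bed and centred to 0.3 mm. Shoulder to sleeve is about 110 mm, with first contact expected after about 59 mm. Driving in 50 mm freely.

send_rows(motion="-6 -0.3 0 0 255;-12 -0.3 0 0 255;-18 -0.3 0 0 255;-26 -0.3 0 0 255;-34 -0.3 0 0 255;-42 -0.3 0 0 255;-50 -0.3 0 0 255;-50 -0.3 0 0 255")

```text
time_s: 23.98
ee_pos: [0.6299, -0.0814, 0.0431]
ee_rot: [-1.289, 1.073, -1.072]
contact_force: [-0.5, 0.7, 5.8]
width: 0.0159
```

```bash
cat > d2.py <<'E'
from dr import *
def rep():
    st=robot.get_state();p=st['ee_pos'][:2]*1000
    f=np.array([-.1805,.9836]);g=np.array([-f[1],f[0]]);D=p-[601.6,78.6]
    F=st['contact_force']
    print('gap shoulder %.1f lat TCP %.1f z %.1f'%(-32-(D@f+71.6),D@g,st['ee_pos'][2]*1000),'F along %.1f lat %.1f z %.1f'%(F[:2]@f,F[:2]@g,F[2]),'tq',st['wrist_torque'].round(2),'t',st['time_s'])
    to(0,0,0,10.4)
E
python3 - <<'E'
from d2 import *
rep()
s=snap('wrist','w15.png');drift('w15.png')
E
```

```text
gap shoulder 58.9 lat TCP 1.0 z 43.1 F along 0.8 lat 0.4 z 5.8 tq [-0.06  0.04 -0.06] t 23.975
pos [629.9 -81.4  43.1] jaw yaw 10.5 tilt 0.07 shift [-195.    42.8 -604.5] turn 0.002
-215 
-200 
-185  bed lat -31.4 32.0
-170  bed lat -32.0 31.8
-155  drift lat -14.9 14.8 mid -0.1 z 38.2 bed lat -32.0 32.0
-140  drift lat -15.1 14.6 mid -0.3 z 38.1 bed lat -31.9 32.1
-125  drift lat -14.9 14.9 mid -0.0 z 38.1 bed lat -32.0 32.1
-110  drift lat -15.1 14.7 mid -0.2 z 38.1 bed lat -32.0 32.1
-95  drift lat -14.8 15.0 mid 0.1 z 38.1 bed lat -31.9 32.1
-80  drift lat -5.9 5.6 mid -0.2 z 38.0 bed lat -32.0 32.0
-65  drift lat -5.8 6.1 mid 0.2 z 36.6 bed lat -31.9 32.1
-50  drift lat -5.7 6.1 mid 0.2 z 34.8 bed lat -31.9 32.1
-35  drift lat -16.6 19.2 mid 1.3 z 34.5 bed lat -31.4 32.1
```

The blade is in the window, centred and free. Driving on slowly, watching the force.

send_rows(motion="-3 0 0 0 255;-6 0 0 0 255;-8 0 0 0 255;-10 0 0 0 255;-12 0 0 0 255;-14 0 0 0 255")

```text
time_s: 24.78
ee_pos: [0.628, -0.0718, 0.0431]
ee_rot: [-1.291, 1.073, -1.078]
contact_force: [1.2, -8.5, 6.2]
width: 0.0159
```

```bash
python3 -c "
from d2 import *
rep()"
```

```text
gap shoulder 49.1 lat TCP 1.2 z 43.1 F along -8.6 lat 0.3 z 6.2 tq [-1.27 -0.31  0.01] t 24.775
pos [628.  -71.8  43.1] jaw yaw 10.3 tilt 0.19 shift [-183.4   42.  -605. ] turn -0.001
```

Contact at about 50 mm gap, as expected (8.6 N). Driving on.

send_rows(motion="-1 0 0 0 255;-2 0 0 0 255;-3 0 0 0 255;-4 0 0 0 255;-5 0 0 0 255;-6 0 0 0 255")

```text
time_s: 25.52
ee_pos: [0.6274, -0.0689, 0.0432]
ee_rot: [-1.292, 1.073, -1.082]
contact_force: [2.3, -12.7, 6.2]
width: 0.0158
```

```bash
python3 -c "
from d2 import *
rep()"
```

```text
gap shoulder 46.1 lat TCP 1.2 z 43.2 F along -12.9 lat -0.0 z 6.2 tq [-1.78 -0.35  0.01] t 25.525
pos [627.4 -68.9  43.2] jaw yaw 10.2 tilt 0.36 shift [-179.1   41.6 -605.3] turn -0.003
```

send_rows(motion="-1 0 0 0 255;-2 0 0 0 255;-3 0 0 0 255;-4 0 0 0 255;-5 0 0 0 255;-6 0 0 0 255;-7 0 0 0 255;-8 0 0 0 255")

```text
time_s: 26.52
ee_pos: [0.6264, -0.062, 0.0434]
ee_rot: [-1.291, 1.073, -1.084]
contact_force: [3.5, -14.0, 8.0]
width: 0.0157
```

```bash
python3 -c "
from d2 import *
rep()"
```

```text
gap shoulder 39.1 lat TCP 1.0 z 43.4 F along -14.4 lat -0.9 z 8.0 tq [-2.11 -0.48 -0.04] t 26.525
pos [626.4 -62.   43.4] jaw yaw 10.1 tilt 0.42 shift [-171.6   41.3 -605.7] turn -0.004
```

Steady at 14 N, moving 7 mm for 8 commanded. Continuing.

send_rows(motion="-1 0 0 0 255;-2.5 0 0 0 255;-4 0 0 0 255;-5.5 0 0 0 255;-7 0 0 0 255;-8.5 0 0 0 255;-10 0 0 0 255;-11 0 0 0 255;-12 0 0 0 255")

```text
time_s: 27.65
ee_pos: [0.624, -0.0496, 0.0433]
ee_rot: [-1.291, 1.073, -1.083]
contact_force: [2.3, -13.4, 7.6]
width: 0.0152
```

```bash
python3 -c "
from d2 import *
rep()"
```

```text
gap shoulder 26.5 lat TCP 1.1 z 43.3 F along -13.6 lat 0.1 z 7.6 tq [-1.81 -0.4  -0.03] t 27.65
pos [624.  -49.6  43.3] jaw yaw 10.2 tilt 0.38 shift [-159.2   41.5 -605.6] turn -0.004
```

send_rows(motion="-1 0 0 0 255;-2.5 0 0 0 255;-4 0 0 0 255;-5.5 0 0 0 255;-7 0 0 0 255;-8.5 0 0 0 255;-10 0 0 0 255;-11 0 0 0 255;-12 0 0 0 255")

```text
time_s: 28.78
ee_pos: [0.6216, -0.0366, 0.0431]
ee_rot: [-1.291, 1.074, -1.081]
contact_force: [2.2, -10.9, 6.4]
width: 0.0156
```

```bash
cat >> d2.py <<'E'
def sh(n):
    s=np.load('pics/'+n+'.npz');P=pts(s)*1000
    f=np.array([-.1805,.9836]);g=np.array([-f[1],f[0]])
    D=P[...,:2]-[601.6,78.6];a=D@f;l=D@g
    m=(abs(abs(l)-11)<2.5)&(P[...,2]>35)&(P[...,2]<41)&(a<-30)&(a>-160)
    print('shoulder gap by camera',(-32-np.percentile(a[m],[99,99.8,100])).round(1),m.sum(),'foot top z',np.median(P[m][:,2]).round(1))
    m=(P[...,2]>146)&(np.hypot(*np.moveaxis(D,-1,0))<30)&(P[...,2]<170)
    if m.sum():print('grip top z',np.median(P[m][:,2]).round(1),m.sum())
    m=(P[...,2]>103)&(P[...,2]<120)&(np.hypot(*np.moveaxis(D,-1,0))<31)
    if m.sum():print('flange top z',np.median(P[m][:,2]).round(1),m.sum())
E
python3 -c "
from d2 import *
rep()
for c in('wrist','top','side'):
    print(c);snap(c,c[0]+'16.png');sh(c[0]+'16.png')"
```

```text
gap shoulder 13.4 lat TCP 1.1 z 43.1 F along -11.1 lat -0.2 z 6.4 tq [-1.52 -0.39  0.03] t 28.775
pos [621.6 -36.6  43.1] jaw yaw 10.2 tilt 0.3 shift [-146.4   41.8 -605.3] turn -0.003
wrist
shoulder gap by camera [13.2 -0.1 -0.1] 1521 foot top z 38.2
grip top z 153.3 1469
flange top z 110.8 10036
top
shoulder gap by camera [15.2 15.1 15.1] 27 foot top z 37.3
grip top z 153.2 112
flange top z 109.8 226
side
shoulder gap by camera [56.3 56.  56. ] 14 foot top z 38.2
grip top z 153.9 111
flange top z 111.0 221
```

View pics/w16.png

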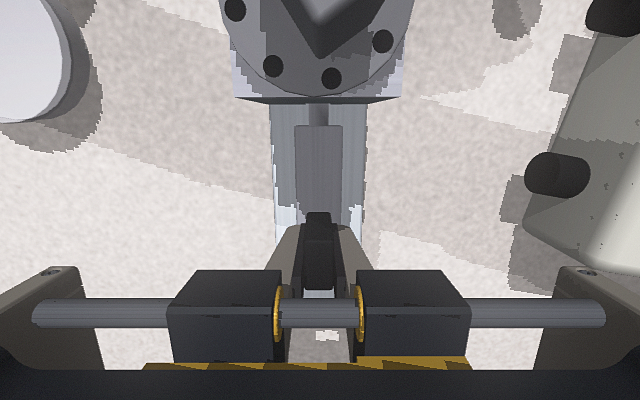

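The rotor has risen about 3.5 mm, and the gap of 13 mm agrees in camera and kinematics. On with the drive.

send_rows(motion="-1 0 0 0 255;-2.5 0 0 0 255;-4 0 0 0 255;-5.5 0 0 0 255;-7 0 0 0 255;-8.5 0 0 0 255;-9.5 0 0 0 255;-9.5 0 0 0 255")

```text
time_s: 29.92
ee_pos: [0.6197, -0.0263, 0.0431]
ee_rot: [-1.291, 1.074, -1.08]
contact_force: [1.7, -8.9, 5.9]
width: 0.0157
```

```bash
python3 -c "
from d2 import *
rep()
for c in('wrist',):
    print(c);snap(c,c[0]+'17.png');sh(c[0]+'17.png')"
```

```text
gap shoulder 2.9 lat TCP 1.1 z 43.1 F along -9.1 lat -0.1 z 5.9 tq [-1.28 -0.35  0.01] t 29.925
pos [619.7 -26.3  43.1] jaw yaw 10.3 tilt 0.24 shift [-136.4   42.  -605.2] turn -0.003
wrist
shoulder gap by camera [3.  2.8 2.8] 1526 foot top z 38.2
grip top z 155.9 6880
flange top z 112.2 10876
```

send_rows(motion="-1 0 0 0 255;-2 0 0 0 255;-2.6 0 0 0 255;-2.6 0 0 0 255")

```text
time_s: 30.48
ee_pos: [0.6193, -0.0239, 0.0431]
ee_rot: [-1.291, 1.074, -1.08]
contact_force: [1.9, -9.0, 7.1]
width: 0.0155
```

```bash
python3 -c "
from d2 import *
rep()
for c in('wrist',):
    print(c);snap(c,c[0]+'18.png');sh(c[0]+'18.png')"
```

```text
gap shoulder 0.4 lat TCP 1.1 z 43.1 F along -9.2 lat -0.3 z 7.1 tq [-1.27 -0.37 -0.03] t 30.475
pos [619.3 -23.9  43.1] jaw yaw 10.3 tilt 0.25 shift [-133.9   42.  -605.2] turn -0.003
wrist
shoulder gap by camera [4.4 3.8 3.8] 1420 foot top z 38.1
grip top z 156.3 7773
flange top z 112.6 10957
```

send_rows(motion="-0.7 0 0 0 255;-1.2 0 0 0 255;-1.2 0 0 0 255")

```text
time_s: 30.9
ee_pos: [0.6193, -0.0238, 0.0431]
ee_rot: [-1.291, 1.073, -1.081]
contact_force: [2.2, -11.7, 6.4]
width: 0.0157
```

```bash
python3 -c "
from d2 import *
rep()
for c in('wrist','top'):
    print(c);snap(c,c[0]+'19.png');sh(c[0]+'19.png')"
```

```text
gap shoulder 0.4 lat TCP 1.1 z 43.1 F along -11.9 lat -0.0 z 6.4 tq [-1.53 -0.33  0.09] t 30.9
pos [619.3 -23.8  43.1] jaw yaw 10.2 tilt 0.32 shift [-133.5   41.9 -605.3] turn -0.003
wrist
shoulder gap by camera [4.5 3.9 3.8] 1407 foot top z 38.2
grip top z 156.3 7681
flange top z 112.6 10961
top
shoulder gap by camera [4.4 3.7 3.6] 29 foot top z 37.3
grip top z 155.4 112
flange top z 111.6 225
```

View pics/w19.png

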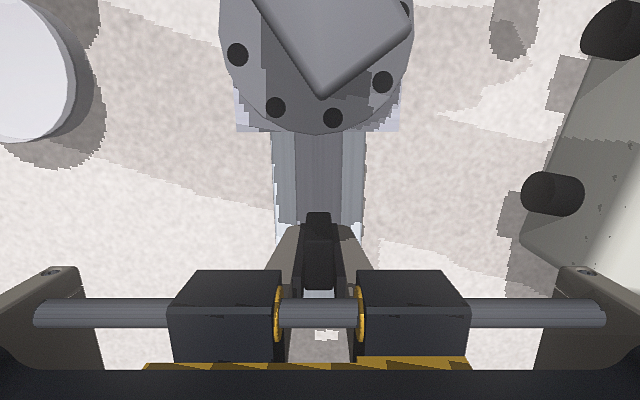

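The shoulder is seated: position stalled and force rising. The rotor is up about 5.5 mm. Unloading the push before letting go.

send_rows(motion="1 0 0 0 255;2.5 0 0 0 255;4 0 0 0 255;4 0 0 0 255")

```text
time_s: 31.5
ee_pos: [0.6193, -0.0238, 0.0431]
ee_rot: [-1.289, 1.074, -1.076]
contact_force: [1.2, -4.3, 7.1]
width: 0.0155
```

```bash
python3 -c "
from d2 import *
rep()"
```

```text
gap shoulder 0.3 lat TCP 1.1 z 43.1 F along -4.4 lat -0.4 z 7.1 tq [-0.67 -0.16 -0.15] t 31.5
pos [619.3 -23.8  43.1] jaw yaw 10.4 tilt 0.08 shift [-134.8   42.4 -605. ] turn -0.001
```

send_rows(motion="1 -0.3 0 0 255;1.8 -0.5 0 0 255;1.8 -0.5 0 0 255;1.8 -0.5 0 0 180;1.8 -0.5 0 0 140;1.8 -0.5 0 0 120;1.8 -0.5 0 0 120;1.8 -0.5 0 0 120")

```text
time_s: 32.5
ee_pos: [0.6189, -0.0247, 0.043]
ee_rot: [-1.29, 1.074, -1.074]
contact_force: [0.3, 0.1, -0.8]
width: 0.0489
```

```bash
python3 -c "
from d2 import *
rep();print(robot.get_state()['width'])"
```

```text
gap shoulder 1.1 lat TCP 1.6 z 43.0 F along 0.1 lat -0.3 z -0.8 tq [ 0.   -0.13 -0.04] t 32.5
pos [618.9 -24.7  43. ] jaw yaw 10.4 tilt 0.01 shift [-136.3   43.1 -604.2] turn 0.0
0.04887833087990733
```

Free of load, opened to 49 mm. Going up and back a bit to look.

send_rows(motion="0 -15 0 0 120;0 -40 0 0 120;0 -90 0 0 120;20 -140 0 0 120;60 -180 0 0 120;80 -180 0 0 120;80 -180 0 0 120;80 -180 0 0 120")

```text
time_s: 33.5
ee_pos: [0.6324, -0.1017, 0.2219]
ee_rot: [-1.291, 1.075, -1.071]
contact_force: [-0.2, 0.0, -0.1]
width: 0.0485
```

```bash
python3 -c "
from d2 import *
rep()
for c in('wrist','top','side'):
    print(c);snap(c,c[0]+'20.png');sh(c[0]+'20.png')
a=cv2.imread('pics/s20.png')[150:270,200:340];cv2.imwrite('pics/s20c.png',cv2.resize(a,None,fx=4,fy=4,interpolation=cv2.INTER_CUBIC))"
```

```text
gap shoulder 79.3 lat TCP 2.2 z 221.9 F along 0.1 lat 0.2 z -0.1 tq [-0.05 -0.1   0.02] t 33.5
pos [ 632.4 -101.7  221.9] jaw yaw 10.5 tilt 0.16 shift [-215.1  223.5 -602.7] turn 0.002
wrist
shoulder gap by camera [ 0.5 -0.  -0.1] 635 foot top z 38.0
grip top z 149.7 29
flange top z 112.5 1325
top
shoulder gap by camera [5.7 4.7 4.5] 49 foot top z 37.7
grip top z 154.9 112
flange top z 111.6 221
side
shoulder gap by camera [58.  57.5 57.4] 12 foot top z 38.3
grip top z 155.2 124
flange top z 112.7 225
```

View pics/w20.png

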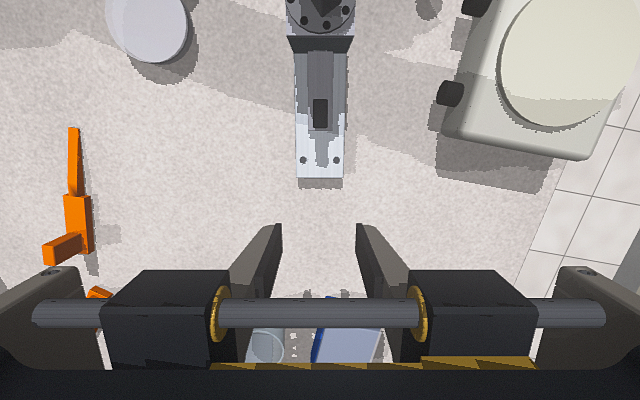

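View pics/s20c.png

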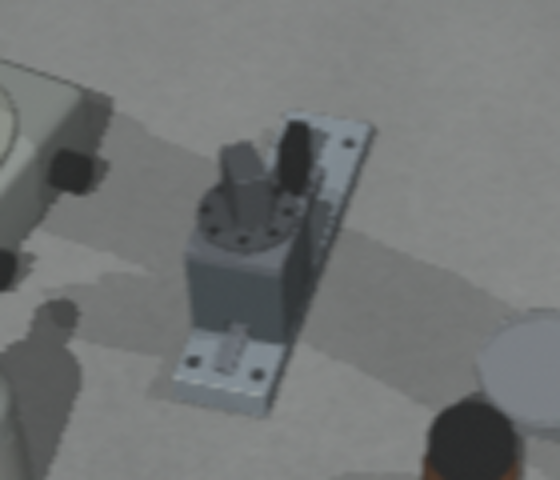

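The drift is in the window with its tip out at the far side (side crop (230,350)), and the flange is visibly raised. Last numeric check: post position, rotor level and neighbours.

```bash
python3 -c "
from d2 import *
f=np.array([-.1805,.9836]);g=np.array([-f[1],f[0]])
s=np.load('pics/w20.png.npz');P=pts(s)*1000;D=P[...,:2]-[601.6,78.6];a=D@f;l=D@g
m=(P[...,2]>55)&(P[...,2]<64)&(abs(l)<15)&(a>-140)&(a<-75);print('post a mid',(a[m].min()+a[m].max())/2,np.ptp(a[m]),'-> gap',-32-70-(a[m].min()+a[m].max())/2)
for n in('t20.png','s20.png'):
    s=np.load('pics/'+n+'.npz');P=pts(s)*1000;D=P[...,:2]-[601.6,78.6]
    r=np.hypot(*np.moveaxis(D,-1,0));m=(r<31)&(P[...,2]>106)&(P[...,2]<118)
    A=np.c_[D[m],np.ones(m.sum())];c=np.linalg.lstsq(A,P[m][:,2],rcond=None)[0];print(n,'flange plane slope deg',np.degrees(c[:2]).round(2),'z',c[2].round(1))
for c in('top','side'):
    A=np.load('pics/%s1.png.npz'%c[0])['img'].astype(int);B=np.load('pics/%s20.png.npz'%c[0])['img']
    d=(abs(A-B).sum(-1)>90).astype(np.uint8);cv2.imwrite('pics/diff_%s.png'%c,d*255)
print(robot.get_state()['contact_force'],robot.get_state()['time_s'])
"
```

```text
Traceback (most recent call last):
ValueError: zero-size array to reduction operation minimum which has no identity
```

View pics/t20.png

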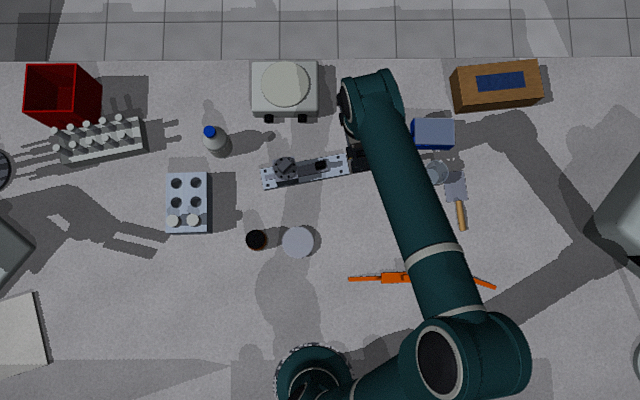

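```bash
python3 -c "
from d2 import *
f=np.array([-.1805,.9836]);g=np.array([-f[1],f[0]])
s=np.load('pics/w20.png.npz');P=pts(s)*1000;D=P[...,:2]-[601.6,78.6];a=D@f;l=D@g
m=(P[...,2]>80)&(P[...,2]<87)&(abs(l)<15)&(a>-140)&(a<-75);print('post a mid',(a[m].min()+a[m].max())/2,np.ptp(a[m]),'-> gap',-32-70-(a[m].min()+a[m].max())/2)
for n in('t20.png','s20.png'):
    s=np.load('pics/'+n+'.npz');P=pts(s)*1000;D=P[...,:2]-[601.6,78.6]
    r=np.hypot(*np.moveaxis(D,-1,0));m=(r<27)&(P[...,2]>107)&(P[...,2]<117)
    A=np.c_[D[m],np.ones(m.sum())];c=np.linalg.lstsq(A,P[m][:,2],rcond=None)[0];print(n,'flange slope deg',np.degrees(c[:2]).round(2),'z',c[2].round(1))
print(robot.get_state()['contact_force'],robot.get_state()['time_s'])
"
```

```text
post a mid -101.99274591658201 28.688339867039247 -> gap -0.007254083417990387
t20.png flange slope deg [0.21 2.25] z 111.7
s20.png flange slope deg [0.71 1.34] z 112.7
[-0.17897117  0.79976613  0.78295297] 33.65
```

The shoulder gap is about 0 and the flange is up about 5.7 mm, with a slight lean of 1–2° as it lies loose on the blade. The robot touches nothing. Handing in.

```bash
python3 -c "
from h import *
print(robot.finish_job())"
```

```text
the job is handed in; nothing more can be done
None
```

The rotor was pressed home in the sleeve, then lifted off its seat by the drift, which is still in the window with the rotor resting on it. I handed in at about 34 s.

- **Rotor in:** The drive slot could be seen from above the bore, about +31° from the fixture's x, so I turned the rotor to it before lowering. The tang dropped through without landing on the plate. I pressed to a hard stop, with a peak of about 21 N on the wrist. After letting go, its grip top stood at about 150 mm, which is home height.
- **Drift in:** It went into the window along the bed, met the tang at about 50 mm gap and drove in at 9 to 14 N until the shoulder reached the sleeve. It was released without pulling back.
- **Last checks:**
  - The post position puts the shoulder gap at about 0 mm.
  - The flange is about 5.7 mm up.
  - The gripper is clear and reads almost no force.
  - I did not see any other object moved, but the arm hid part of the last top view and I made no numeric before-and-after comparison.
- **Disagreements:**
  - The flange leans about 1 to 2°, as the rotor lies loose on the blade.
  - The direct shoulder-edge readings from the top and side cameras were unusable (about 5 and 58 mm), probably because the flange and sleeve hide that edge. I relied on the post position and the wrist camera instead.
  - The top and side cameras differed from each other by up to 3.5 mm, so I worked from the wrist camera, which was consistent.

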